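# Hold the tenoned cap over its mortise for gluing

## Task

Use the filling knife to lever up the lid of the plywood case: put its blade in the slot under the front lip, prise the lid up and swing it right back past upright so that it stays open, then lay the knife down flat on the bench. Take out the wooden cap and carry it over the top of the standing boards, bumping neither the boards nor the rail ends and leaving the glue bottle, offcut and tape roll alone. Finish while still holding it: upright, tenon lined up with the rectangular mortise (not the round hole) and hovering about 1 cm above the mouth without touching, so that I can brush in the glue.

Things in the scene. Friction and masses are not known exactly. Their poses are not given: they have to be found in the camera images.
- knife_grip (a point): Filling knife lying flat on the bench, loose, 110 g: wooden handle 110 long x 24 wide x 26 high with flat sides, stiff steel blade 50 wide and 2.5 thick. Point at the middle of the handle, half-way up (13 mm above the bench). x runs along the knife towards the blade, z up. The blade lies at the point's height, its square tip 130 mm ahead along x.
- slot (a point): Open slot 12 high and 28 deep along the whole 200 mm front of the case, between the overhanging lip of the shut lid (above) and a batten on the case (below). Point at the middle of the slot's outer edge, 72 above the bench: lid's underside 6 mm above it, batten's top 6 mm below. x points level into the slot, towards the hinge; z up.
- case: Plywood parts case fixed to the bench, 140 (x) x 200 (y) x 78 high without the lid, walls and floor 10 thick; no handle on the lid. Origin at the centre of its underside, x from its front to its hinge, z up. Lip and batten stand 28 mm out from the front wall.
- case_hinge (a point): Middle of the lid's hinge axis, which runs along y at the far rim of the case, 78 above the bench. Axes as those of slot; the slot's edge lies 168 mm towards -x. The lid is a plate 200 wide and 8 thick whose underside, when shut, runs from the axis 168 mm towards -x.
- lid (a joint): Lid angle in rad: 0 shut, 1.57 upright, 1.9 the stop, leaning away from the front. A stiff hinge: it stays where it is left; lifting it at the lip takes about 1.5 N.
- cap_center (a point): Loose wooden cap, about 90 g, standing upright on its tenon on the case's floor, 64 high in all: from below a tenon 24 (x) x 36 (y) x 22 high, a flat collar 44 x 56 x 12 high, a round knob of 36 diameter and 30 high to grip. Point on the axis half-way up, 32 above the tenon's end face; the knob's middle is 17 above the point. z up, y along the tenon's long side.
- cap_foot (a point): Centre of the cap's tenon end face (its underside), axes as cap_center.
- cap: The same cap; origin at the centre of the tenon's end face.
- knife: The same knife; origin on its underside below knife_grip.
- mortise_mouth (a point): Wooden rail end fixed on the bench, 100 (x) x 70 (y) x 50 high, with a rectangular mortise 30 (x) x 42 (y) and 30 deep in the middle of its top. Point at the centre of the mortise's mouth, 50 above the bench; y along the mortise's long side, z up. A half turn of the cap fits as well.
- mortised: The same rail end; origin at the centre of its underside.
- bored: The other rail end, of the same size, with a round 36 mm hole in its top: not the target. Fixed. Origin at the centre of its underside.
- boards: Three boards on edge in a rack, fixed, between the case and the rail ends: 240 (x) x 40 (y), up to 128 high. Origin at the centre of the underside.
- glue: Glue bottle standing on the bench, 44 diameter, 130 high, loose. Leave alone. Origin at its underside.
- offcut: Wooden offcut 50 x 35 x 25 high, loose. Leave alone. Origin at its underside.
- tape: Roll of paper tape lying flat on the bench, 60 diameter, 20 high, loose. Leave alone. Origin at its underside.
Not all that is in view belongs to the job. Several things look just like the boards: the one meant starts farthest from the robot's base. Of the things that look like the knife, the larger one is meant.

How it is judged:
On the way, in this order (a step that is already met when the one before it is completed fails the run):
1. the lid is prised up by the knife, not by the gripper (value of joint lid above 0.2 rad and contact force between knife and lid above 0.2 N and contact force between each of the arm, the fingers and lid below 0.3 N), for 0.05 s.
2. the lid is swung back close to upright or beyond (value of joint lid above 1.45 rad), for 0.1 s.
3. the cap is lifted out by the gripper (height (world z) of cap_foot above 0.085 m and contact force between the fingers and cap above 0.5 N), for 0.1 s.
4. the cap is carried over the top of the standing boards (y of cap_foot in the frame of boards between -0.05 and 0.05 m and x of cap_foot in the frame of boards between -0.13 and 0.13 m and height (world z) of cap_foot above 0.125 m), for 0.05 s.
At the end, for the whole second after the job is handed in: The gripper holds the cap still and upright (within 0.12 rad), its tenon centred within 6 mm over the mortise, turned within 0.12 rad of it, its end face 3 to 20 mm above the mouth and touching nothing; the lid stands open (more than 1.4 rad) and the knife lies flat on the bench (horizontal distance between cap_foot and mortise_mouth below 0.006 m and z of cap_foot in the frame of mortise_mouth between 0.003 and 0.02 m and angle between the y axis of cap and the y axis of mortised, either way round below 0.12 rad and angle between cap's own z axis and vertical below 0.12 rad and contact force between the fingers and cap above 0.5 N and contact force between cap and mortised below 0.1 N and linear speed of cap below 0.02 m/s and value of joint lid above 1.4 rad and height (world z) of knife_grip below 0.03 m and angle between knife's own z axis and vertical below 0.2 rad and contact force between the fingers and knife below 0.1 N); the arm keeps its last pose, push and grip.
It fails at once if the cap bumps the standing boards (contact force between cap and boards above 1 N).
It fails at once if the arm or gripper bumps the standing boards hard (contact force between the arm and boards above 15 N).
It fails at once if the cap touches a rail end (contact force between cap and mortised above 1 N or contact force between cap and bored above 1 N).
It fails at once if the glue bottle, offcut or tape roll is moved (distance of any of glue, offcut, tape from where it was at the start of the episode above 0.03 m).
It fails at once if the glue bottle is tipped (angle between glue's own z axis and vertical above 0.4 rad).
It also fails if it takes over 72 s, if anything falls off the work surface, if the arm or the gripper's body presses on something with over 40 N, if the wrist force passes 120 N, or if a joint passes its speed limit or range.

## Robot

A 6-joint arm with a two-finger parallel gripper is mounted at the origin on the work surface. World frame = base frame: x ahead of the robot, y to its left, z up, the work surface at z = 0. Lengths are in m, angles in rad, forces in N, time in s.
With the tool pointing down it reaches from about 0.425 to 1.125 m from the base axis. Payload 14.9 kg.
Tool frame: the origin (TCP) lies at the centre of the arm's flange, where the gripper is bolted on; the fingertips stand 191 mm ahead of it and the grasp point (between the pads) lies 172 mm ahead of it; z points along the fingers, y is the direction in which the jaws open and shut (so a half turn about z gives the same grasp; the last joint's range is limited). The gripper opens to 91 mm and grips with 3 to 60 N. Pads are 32 mm wide; open, the fingers measure 118 mm over their backs; the gripper's body (76 mm by 178 mm) begins 60 mm behind the grasp point.
Start: joints at [1.153, 0.379, 1.734, -0, 1.028, -0.033], TCP at [0.263, 0.649, 0.405] pointing down, gripper open.
Joint ranges: [-2.77, 2.77], [-0.74, 2.19], [0, 2.66], [-1.06, 4.2], [0.31, 2.87], [-3.08, 3.08]. Speed limits (rad/s): [1.89, 1.89, 2.39, 3.14, 3.14, 3.14].

## Interface

Orientations are given as a unit quaternion [x, y, z, w].
In Python, from rig import arm gives the robot as it stands. The module is installed in compiled form; this text tells all that it offers.
- The arm moves only by the shell command python3 -m pendant 'ROWS'. ROWS is JSON, a list that holds one entry, the list of rows, each a list of 7 numbers: the shift along the tool's x, y, z in m, then the turn, a rotation vector about the tool's x, y, z in degrees, then the closure, from -1 (fully open) to 1 (shut). In form: [[[tx, ty, tz, rx, ry, rz, jaw], ...]]. A call has 1 to 20 rows; each row shifts and turns the commanded pose from where the row before left it, along the tool's axes as they then stand; what a row does not reach is not made up. A row lasts 1/8 s, in which the tool goes at most 62.5 mm and 10.7 degrees, less where a joint would pass 70% of its speed; a pose out of reach is approached as far as the arm can. A call with a gripper value outside its range is refused whole. The fingers move at their own pace and stop on an object; the grip force is fixed at half the most. Time passes only in rows, so rows that do not move let the fingers close. It gives the time, the measured TCP pose, the force and the opening at its end, in the units of the state.
- arm.state(): the state, without advancing time (a new reading comes with each control period).
- arm.grab_frame(name): name is "scene" or "side" or "wrist"; returns a dict with "frame" (480x640x3 uint8, blue, green, red), "vertical_fov" (degrees; the focal length in pixels is half the picture's height over the tangent of half this angle, whatever the lens; pixels are square), "cx", "cy" (the principal point, pixels), "R" (3x3) and "t" (3): a world point X has camera coordinates R X + t. Camera axes: x right, y down, z forward; pixel columns grow to the right and rows downward; lengths in m; the calibration is good to about 2 mm. A picture is of the moment at which its call begins. There is no depth.
- arm.finish_job(): hands the job in, once; it reports no verdict.
The state is a dict: "time": time; "q": joint angles; "dq": joint speeds; "effort": joint torques, N m; "tcp_pos": TCP position; "orientation": TCP orientation; "contact_force": force on the tool from outside, world axes, zero at the start; "wrist_torque": the same for the moment, N m; "finger_gap": finger opening in m.
Only numpy, scipy, OpenCV 4.12 (cv2) and the standard library are available. Lean on these libraries where they do the work, as an engineer would, in place of code of your own. Each camera call takes 0.05 s, during which the arm holds its last target.

## Working session

There is one attempt and no reset: what is moved stays moved. The work goes in short steps, Python scripts to look and compute and a shell command to move; the robot and the scene stay as the last step left them, time stands still between calls to the robot, and variables do not carry over. Pictures are saved under pics/ and viewed, and the job is handed in when it is done.

```bash
ls; mkdir -p pics; python3 - <<'E'
from rig import arm
import cv2
s=arm.state(); print(s)
for n in ("scene","side","wrist"):
    d=arm.grab_frame(n); cv2.imwrite(f"pics/{n}0.png",d["frame"]); print(n,{k:(v if k!="frame" else 0) for k,v in d.items()})
E
```

```text
pics
{'time': 0.0, 'q': array([ 1.15268858e+00,  3.79396005e-01,  1.73478830e+00,  8.23299609e-06,
        1.02849127e+00, -3.32830280e-02]), 'dq': array([ 0.00033751,  0.00012272,  0.00119948, -0.00029906, -0.0003032 ,
        0.00097066]), 'effort': array([ 7.73547072e-04, -7.63729262e+01, -4.34355962e+01,  6.50305208e-02,
        4.23142430e-02, -1.02832685e-04]), 'tcp_pos': array([0.26269326, 0.64863154, 0.4040932 ]), 'orientation': array([ 1.91229350e-01,  9.81545232e-01, -5.26939084e-04, -1.24605496e-04]), 'contact_force': array([-0.42284375,  0.40411904, -0.17041961]), 'wrist_torque': array([-0.04121152, -0.03945953, -0.0568573 ]), 'finger_gap': 0.09090536611502656}
scene {'frame': 0, 'vertical_fov': 50.9733758541861, 'cx': 311.36090963664935, 'cy': 237.20626082570485, 'R': array([[ 0.60257167,  0.7980462 , -0.00544479],
       [ 0.66057351, -0.5025769 , -0.55772672],
       [-0.44782812,  0.33247363, -0.83000678]]), 't': array([-0.32564108, -0.23627129,  1.28003728])}
side {'frame': 0, 'vertical_fov': 45.52153110183917, 'cx': 308.77225205585995, 'cy': 239.4258659413678, 'R': array([[ 0.93332571, -0.35857069, -0.01817093],
       [-0.28014345, -0.69566531, -0.6614903 ],
       [ 0.22455014,  0.62247637, -0.74973355]]), 't': array([-0.41603481,  0.21523202,  1.40650722])}
wrist {'frame': 0, 'vertical_fov': 64.94672645892429, 'cx': 320.3345318712202, 'cy': 235.04809938395, 'R': array([[ 3.75589794e-01,  9.26785536e-01, -9.36607663e-04],
       [ 8.93637974e-01, -3.61888154e-01,  2.65420677e-01],
       [ 2.45649097e-01, -1.00526286e-01, -9.64132246e-01]]), 't': array([-0.70036603, -0.0302328 ,  0.3905749 ])}
```

View pics/scene0.png

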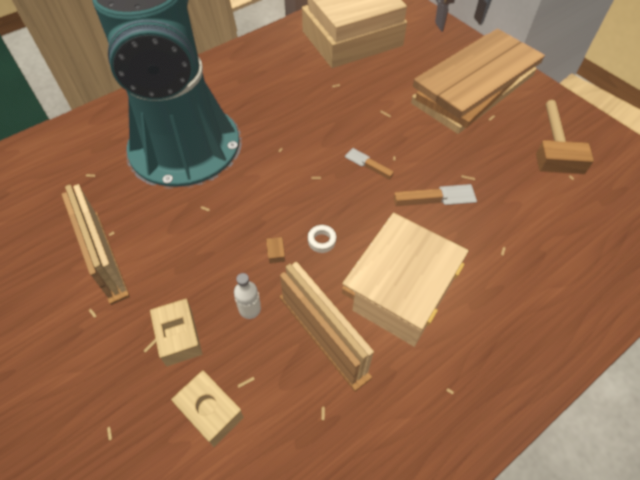

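View pics/side0.png

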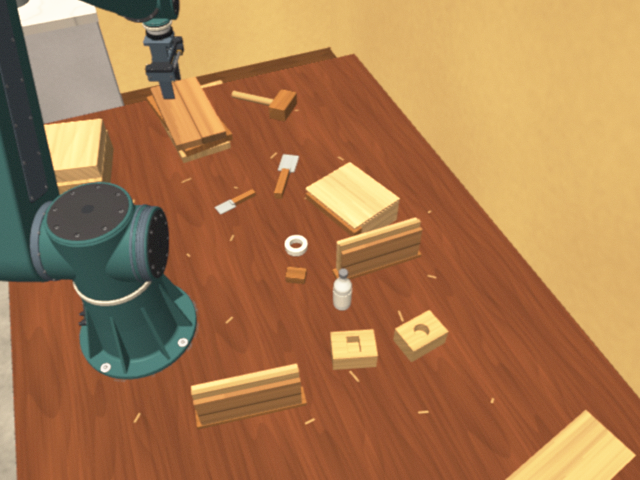

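View pics/wrist0.png

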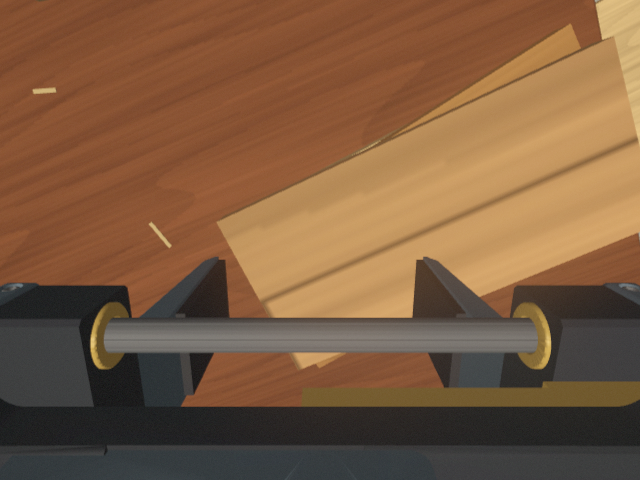

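Scene shows: knife (397–476, 195), smaller decoy knife at (370,163), case at (405,280) with hinges at right (458,268)/(432,315), boards at (325,325), the other boards at (95,240), mortised rail (175,330), bored rail (205,405). Now upscaled crops.

```bash
cat > h.py <<'E'
import numpy as np, cv2
from rig import arm
def K(d):
    f=240/np.tan(np.radians(d["vertical_fov"])/2); return f,d["cx"],d["cy"]
def ray(d,u,v):
    f,cx,cy=K(d); c=np.array([(u-cx)/f,(v-cy)/f,1.]); R=d["R"]; return -R.T@d["t"],R.T@c
def onz(d,u,v,z):
    o,r=ray(d,u,v); return o+r*(z-o[2])/r[2]
def proj(d,X):
    f,cx,cy=K(d); c=d["R"]@np.asarray(X,float)+d["t"]; return np.array([f*c[0]/c[2]+cx,f*c[1]/c[2]+cy])
def crop(d,x0,y0,w,h,s,fn):
    c=d["frame"][y0:y0+h,x0:x0+w]; c=cv2.resize(c,None,fx=s,fy=s,interpolation=cv2.INTER_CUBIC)
    for i in range(0,w,20):
        cv2.putText(c,str(x0+i),(i*s,10),0,.35,(255,0,0),1); cv2.line(c,(i*s,12),(i*s,18),(255,0,0),1)
    for i in range(0,h,20):
        cv2.putText(c,str(y0+i),(0,i*s+4),0,.35,(255,0,0),1)
    cv2.imwrite(fn,c)
E
python3 - <<'E'
from h import *
d=arm.grab_frame("scene")
crop(d,335,140,150,110,5,"pics/a.png"); crop(d,330,200,150,150,4,"pics/b.png"); crop(d,140,255,240,190,3,"pics/c.png")
d=arm.grab_frame("side")
crop(d,250,140,190,150,4,"pics/d.png");crop(d,320,210,140,170,3,"pics/e.png")
E
```

```text
(no output)
```

View pics/a.png

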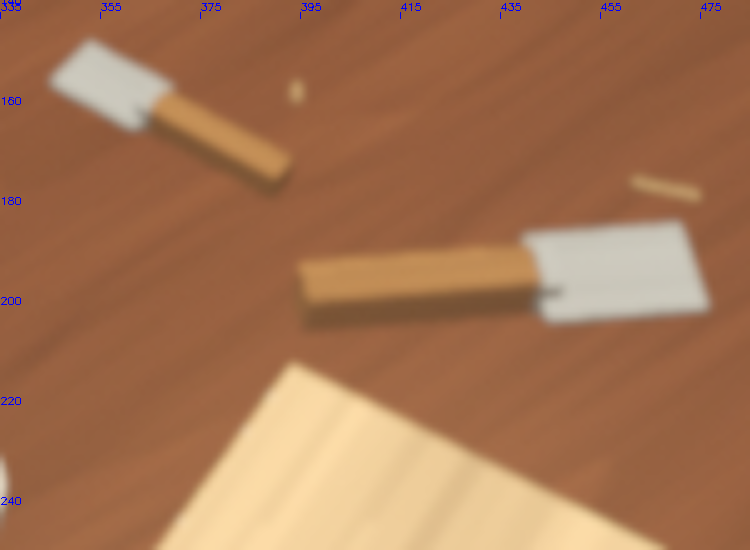

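View pics/b.png

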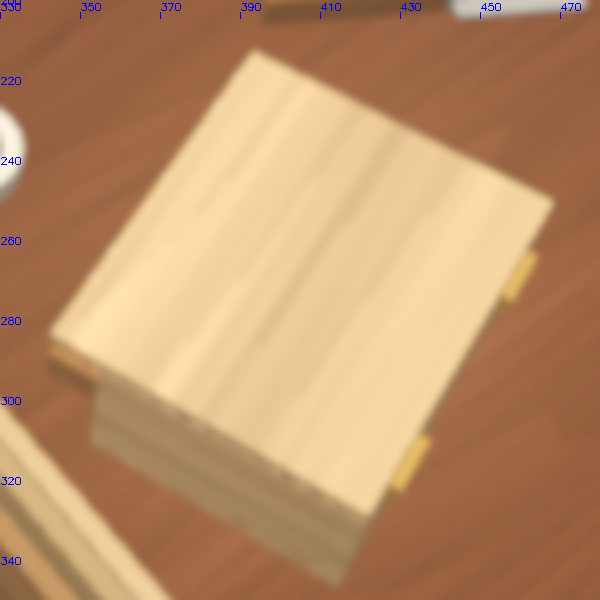

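View pics/c.png

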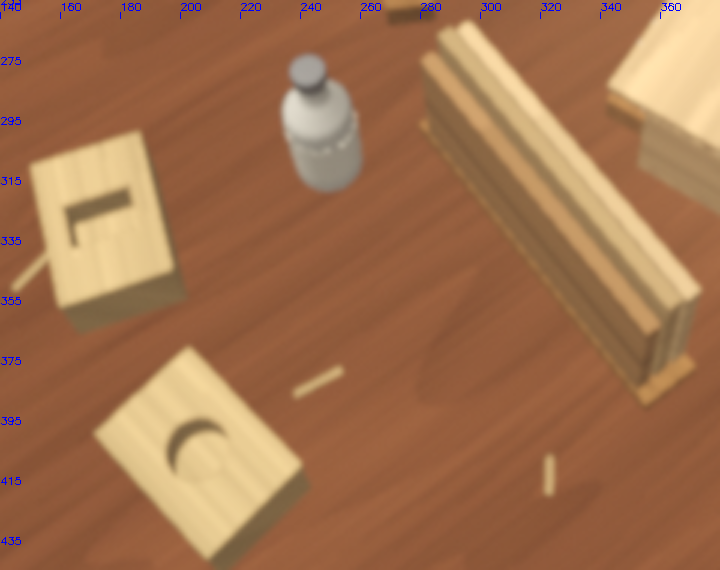

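View pics/d.png

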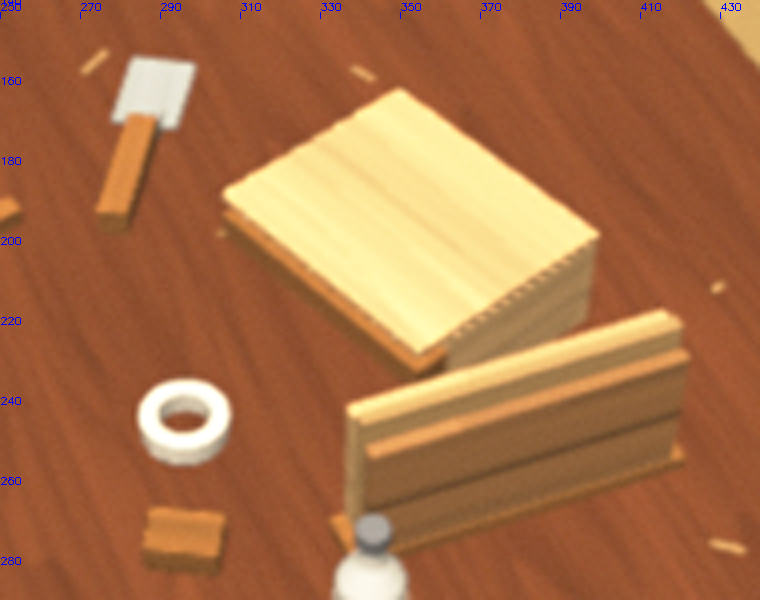

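```bash
python3 - <<'E'
from h import *
np.set_printoptions(precision=4,suppress=True)
S=arm.grab_frame("scene"); D=arm.grab_frame("side")
def p(n,d,L,z):
    P=np.array([onz(d,u,v,z) for u,v in L]); print(n); print(P[:,:2]); 
    e=np.roll(P,-1,0)-P; print(' len',np.linalg.norm(e,axis=1),'ang',np.degrees(np.arctan2(e[:,1],e[:,0])),'ctr',P.mean(0)[:2])
p("lid S",S,[(393.3,212.5),(468,250),(422,329),(342.5,283)],.086)
p("lid D",D,[(350,162),(306,188),(355,228),(399.5,198.5)],.086)
p("blade tip S",S,[(471,184.5),(476.5,202),(443,204.5),(439,187)],.014)
p("blade tip D",D,[(283,154.5),(298.5,156),(294,172),(278,170)],.014)
p("handle S",S,[(395,192.5),(441,189.5),(443,197),(397,200.5)],.026)
p("handle D",D,[(281,168.5),(289,169),(281.5,193.5),(274,192.5)],.026)
p("mort S",S,[(150.3,310),(187,298.5),(198,345),(159.5,357.5)],.05)
p("mouthS",S,[(161.8,323),(183,317),(184.5,323)],.05)
p("bored S",S,[(171.5,399.5),(202.5,370.5),(241,410),(209,442)],.05)
p("boards S base",S,[(280,297),(354,390),(371,376)],.0)
p("boards D base",D,[(346,278),(421,254.5),(333,270)],.0)
p("boards S top",S,[(295,262),(372,352)],.128)
p("boards D top",D,[(337,241.5),(417,217.5)],.128)
E
```

```text
lid S
[[0.5246 0.2264]
 [0.6828 0.2815]
 [0.7494 0.0916]
 [0.5902 0.0371]]
 len [0.1675 0.2012 0.1682 0.2004] ang [  19.2075  -70.6901 -161.0909  109.1141] ctr [0.6368 0.1592]
lid D
[[0.6827 0.2772]
 [0.5248 0.2229]
 [0.5896 0.0331]
 [0.747  0.0877]]
 len [0.167  0.2005 0.1666 0.2001] ang [-161.025   -71.1354   19.1313  108.7271] ctr [0.636  0.1552]
blade tip S
[[0.54   0.4705]
 [0.5835 0.4419]
 [0.5422 0.3757]
 [0.4999 0.4054]]
 len [0.0521 0.078  0.0517 0.0765] ang [ -33.3072 -121.9854  144.9806   58.3797] ctr [0.5414 0.4233]
blade tip D
[[0.5375 0.4651]
 [0.5803 0.4397]
 [0.5415 0.3747]
 [0.4991 0.4018]]
 len [0.0498 0.0758 0.0504 0.074 ] ang [ -30.6195 -120.8105  147.3669   58.7045] ctr [0.5396 0.4203]
handle S
[[0.456  0.3045]
 [0.5135 0.3947]
 [0.5319 0.3825]
 [0.476  0.2924]]
 len [0.107  0.022  0.1061 0.0234] ang [  57.4397  -33.4214 -121.8347  148.7865] ctr [0.4943 0.3435]
handle D
[[0.506  0.3918]
 [0.5279 0.3804]
 [0.4714 0.2878]
 [0.4524 0.3   ]]
 len [0.0246 0.1085 0.0226 0.1063] ang [ -27.5027 -121.3658  147.1913   59.701 ] ctr [0.4894 0.34  ]
mort S
[[ 0.3984 -0.2801]

[... 348 characters left out ...]
 -0.2603]
 [ 0.6626 -0.2427]
 [ 0.6744 -0.3129]]
 len [0.0699 0.1015 0.0712 0.1009] ang [ 100.1067    9.9529  -80.4506 -170.7722] ctr [ 0.6186 -0.2863]
boards S base
[[ 0.5036 -0.0532]
 [ 0.7431 -0.0544]
 [ 0.7421 -0.0123]]
 len [0.2395 0.0422 0.242 ] ang [  -0.3089   91.3219 -170.2685] ctr [ 0.663 -0.04 ]
boards D base
[[ 0.531  -0.0494]
 [ 0.7504 -0.0513]
 [ 0.5098 -0.0122]]
 len [0.2194 0.2438 0.0429] ang [ -0.493  170.773  -60.2424] ctr [ 0.5971 -0.0376]
boards S top
[[ 0.5193 -0.0212]
 [ 0.7377 -0.0219]]
 len [0.2184 0.2184] ang [ -0.1826 179.8174] ctr [ 0.6285 -0.0215]
boards D top
[[ 0.5127 -0.0261]
 [ 0.7334 -0.0273]]
 len [0.2206 0.2206] ang [ -0.3013 179.6987] ctr [ 0.623  -0.0267]
```

View pics/e.png

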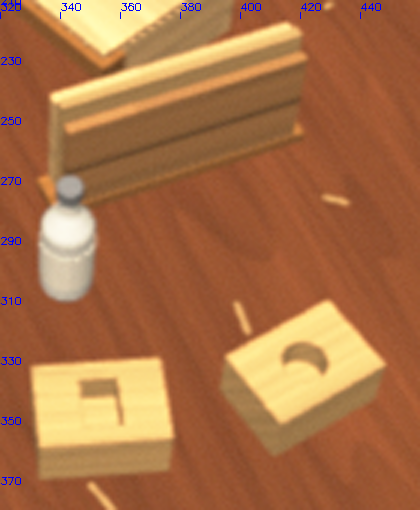

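```bash
cat >> h.py <<'E'
from scipy.spatial.transform import Rotation as Ro
np.set_printoptions(precision=4,suppress=True)
def st():
    s=arm.state(); R=Ro.from_quat(s["orientation"]).as_matrix(); g=s["tcp_pos"]+.172*R[:,2]
    ya=np.degrees(np.arctan2(R[1,0],R[0,0]))
    print("t",round(s["time"],2),"grasp",g,"xyaw",round(ya,2),"z",R[:,2],"F",s["contact_force"],"gap",round(s["finger_gap"],4),"q6",round(s["q"][5],2)); return s,R,g
def to(target,yaw=None):
    s,R,g=st(); d=np.array(target)-g; print("tool shift",R.T@d)
    if yaw is not None:
        ya=np.degrees(np.arctan2(R[1,0],R[0,0])); print("turn about tool z",-((yaw-ya+180)%360-180))
E
python3 -m pendant '[[[-0.0415,-0.0217,0,0,0,0,-1],[-0.0415,-0.0217,0,0,0,0,-1],[-0.0415,-0.0217,0,0,0,0,-1],[-0.0415,-0.0217,0,0,0,0,-1],[-0.0415,-0.0217,0,0,0,0,-1],[-0.0415,-0.0217,0,0,0,0,-1],[-0.0415,-0.0217,0,0,0,0,-1],[-0.0415,-0.0217,0,0,0,0,-1],[0,0,0.01,0,0,9.9,-1],[0,0,0.01,0,0,9.9,-1],[0,0,0.01,0,0,9.9,-1],[0,0,0.01,0,0,9.9,-1],[0,0,0.01,0,0,9.9,-1],[0,0,0.01,0,0,9.9,-1],[0,0,0.01,0,0,9.9,-1],[0,0,0.01,0,0,9.9,-1],[0,0,0.01,0,0,9.9,-1],[0,0,0.01,0,0,9.9,-1]]]'
python3 - <<'E'
from h import *
to([.505,.3634,.1],58.6)
d=arm.grab_frame("wrist"); cv2.imwrite("pics/w1.png",d["frame"])
E
```

```text
time: 2.6
tcp_pos: [0.5053, 0.3633, 0.3045]
orientation: [0.872, 0.49, 0.0, 0.0]
contact_force: [-0.2, 0.3, -0.4]
finger_gap: 0.091
t 2.6 grasp [0.5053 0.3633 0.1325] xyaw 58.63 z [ 0.0001  0.     -1.    ] F [-0.2229  0.298  -0.3944] gap 0.091 q6 1.13
tool shift [-0.0001 -0.0003  0.0325]
turn about tool z 0.02869287458912595
```

View pics/w1.png

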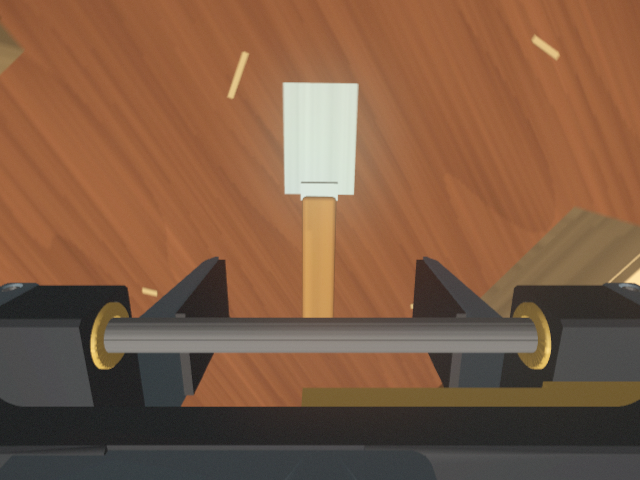

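The knife is centred between the fingers; blade tip corners at (283,83),(358,84), handle shoulder at about (303..336,197). Refining with the wrist view.

```bash
python3 - <<'E'
from h import *
d=arm.grab_frame("wrist")
a=[onz(d,u,v,.014) for u,v in [(283.5,83),(357.5,84),(355,194.5),(285.5,194)]]
b=[onz(d,u,v,.026) for u,v in [(303,198),(336,198),(332.5,317),(303,317)]]
print(np.array(a));print(np.array(b))
tip=(a[0]+a[1])/2; bk=(b[0]+b[1])/2; b2=(b[2]+b[3])/2
print(tip,bk,b2,np.degrees(np.arctan2(*(tip-b2)[1::-1])),np.linalg.norm((tip-bk)[:2]))
u=(tip-b2)[:2];u/=np.linalg.norm(u);print("grip pt",tip[:2]-.13*u, "grasp +25", tip[:2]-.105*u)
E
```

```text
[[0.5406 0.4663 0.014 ]
 [0.5821 0.4398 0.014 ]
 [0.5431 0.3767 0.014 ]
 [0.5009 0.4034 0.014 ]]
[[0.5116 0.3958 0.026 ]
 [0.5309 0.3838 0.026 ]
 [0.4817 0.3079 0.026 ]
 [0.4628 0.3196 0.026 ]]
[0.5614 0.4531 0.014 ] [0.5212 0.3898 0.026 ] [0.4723 0.3137 0.026 ] 57.40518267302335 0.07490955681817035
grip pt [0.4913 0.3435] grasp +25 [0.5048 0.3646]
```

```bash
python3 -m pendant '[[[0.001,0,0.03,0,0,0.6,-1],[0,0,0.03,0,0,0,-1],[0,0,0.03,0,0,0,-1],[0,0,0.0185,0,0,0,-1],[0,0,0,0,0,0,-1],[0,0,0,0,0,0,1],[0,0,0,0,0,0,1],[0,0,0,0,0,0,1],[0,0,0,0,0,0,1],[0,0,0,0,0,0,1],[0,0,0,0,0,0,1]]]'
python3 -c "
from h import *
st()"
```

```text
time: 4.08
tcp_pos: [0.5058, 0.3641, 0.1962]
orientation: [0.873, 0.487, -0.0, -0.0]
contact_force: [0.6, -0.9, 0.1]
finger_gap: 0.0341
t 4.08 grasp [0.5058 0.3641 0.0242] xyaw 58.35 z [-0. -0. -1.] F [ 0.5892 -0.9352  0.0907] gap 0.0341 q6 1.14
```

```bash
python3 -m pendant '[[[0,0,0,0,0,0,1],[0,0,0,0,0,0,1],[0,0,0,0,0,0,1],[0,0,-0.03,0,0,0,1],[0,0,-0.04,0,0,0,1],[0,0,-0.04,0,0,0,1],[0,0,0,0,0,0,1]]]'
python3 - <<'E'
from h import *
st()
d=arm.grab_frame("wrist"); cv2.imwrite("pics/w2.png",d["frame"])
S=arm.grab_frame("scene")
print("glue",onz(S,249,314,0),"cap",onz(S,242,278,.13),"tape",onz(S,322,239,.02),"offc",onz(S,276,247,.025))
a=19.1;u=np.array([np.cos(np.radians(a)),np.sin(np.radians(a))]);sl=np.array([.557,.1296])
print(sl-.140*u, sl-.083*u)
E
```

```text
time: 4.95
tcp_pos: [0.5066, 0.3646, 0.3092]
orientation: [0.873, 0.487, 0.002, -0.0]
contact_force: [0.1, 0.9, -1.5]
finger_gap: 0.0239
t 4.95 grasp [0.5073 0.3651 0.1372] xyaw 58.35 z [ 0.0041  0.0027 -1.    ] F [ 0.136   0.8571 -1.5483] gap 0.0239 q6 1.14
glue [ 0.4971 -0.125   0.    ] cap [ 0.4895 -0.1183  0.13  ] tape [0.4529 0.0952 0.02  ] offc [0.4122 0.0023 0.025 ]
[0.4247 0.0838] [0.4786 0.1024]
```

View pics/w2.png

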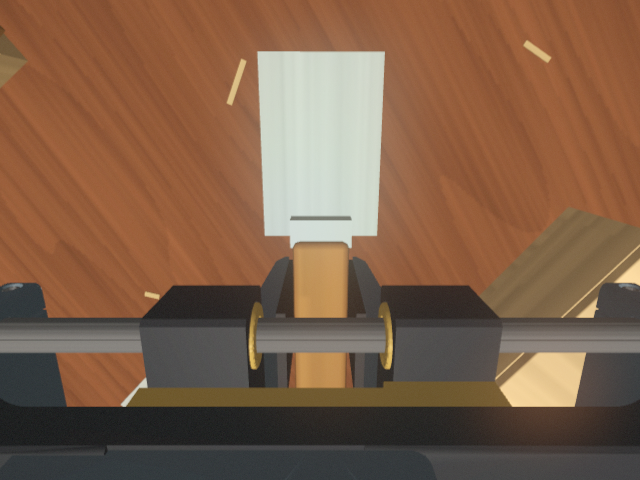

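```bash
python3 -m pendant '[[[0,0,0,0,0,9.8,1],[0,0,0,0,0,9.8,1],[0,0,0,0,0,9.8,1],[0,0,0,0,0,9.8,1],[-0.0208,0.0299,0,0,0,0,1],[-0.0208,0.0299,0,0,0,0,1],[-0.0208,0.0299,0,0,0,0,1],[-0.0208,0.0299,0,0,0,0,1],[-0.0208,0.0299,0,0,0,0,1],[-0.0208,0.0299,0,0,0,0,1],[-0.0208,0.0299,0,0,0,0,1],[-0.0208,0.0299,0,0,0,0,1],[0,0,0,0,0,0,1]]]'
python3 - <<'E'
from h import *
to([.428,.085,.0832],19.1)
d=arm.grab_frame("wrist"); cv2.imwrite("pics/w3.png",d["frame"])
E
```

```text
time: 6.68
tcp_pos: [0.426, 0.0821, 0.305]
orientation: [0.986, 0.165, -0.001, 0.0]
contact_force: [0.6, 0.8, -1.4]
finger_gap: 0.0242
t 6.67 grasp [0.4255 0.082  0.133 ] xyaw 19.02 z [-0.0027 -0.0005 -1.    ] F [ 0.6293  0.757  -1.4308] gap 0.0242 q6 1.38
tool shift [ 0.0034 -0.002   0.0498]
turn about tool z -0.07544214847189323
```

View pics/w3.png

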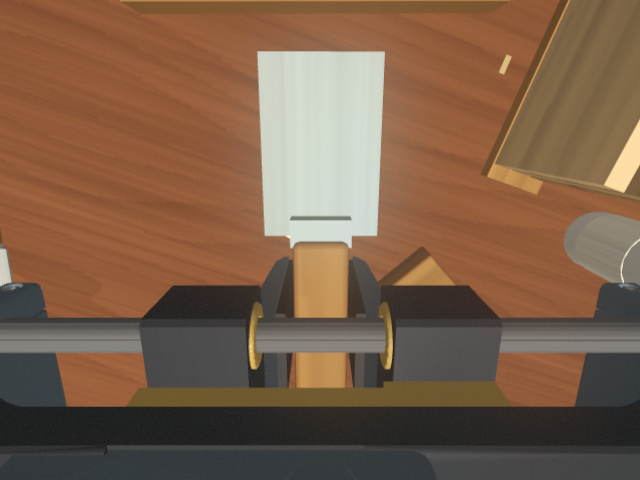

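```bash
python3 -m pendant '[[[0.001,-0.001,0.02,0,0,0,1],[0.001,-0.001,0.02,0,0,0,1],[0,0,0.0098,0,0,0,1],[0,0,0,0,0,0,1]]]'
python3 - <<'E'
from h import *
to([.428,.085,.0832],19.1)
d=arm.grab_frame("wrist"); cv2.imwrite("pics/w4.png",d["frame"])
d=arm.grab_frame("side"); crop(d,240,140,190,150,4,"pics/d4.png")
d=arm.grab_frame("scene"); crop(d,280,180,190,150,4,"pics/s4.png")
E
```

```text
time: 7.22
tcp_pos: [0.4282, 0.0865, 0.2558]
orientation: [0.986, 0.167, -0.001, -0.0]
contact_force: [-0.2, 0.2, -1.2]
finger_gap: 0.0239
t 7.22 grasp [0.4279 0.0865 0.0838] xyaw 19.19 z [-0.0018 -0.0003 -1.    ] F [-0.227   0.2449 -1.1611] gap 0.0239 q6 1.38
tool shift [-0.0004  0.0014  0.0006]
turn about tool z 0.08561260116954372
```

View pics/w4.png

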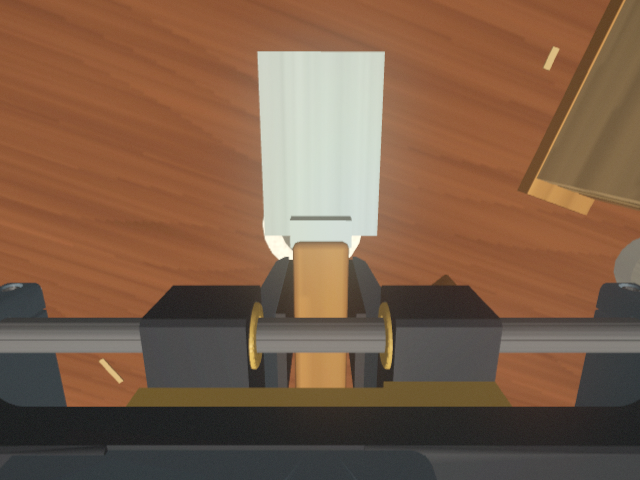

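View pics/d4.png

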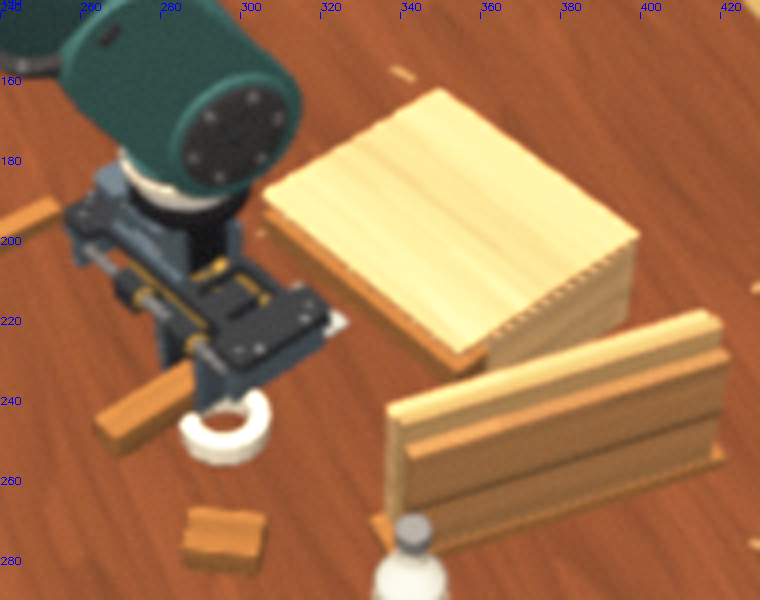

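View pics/s4.png

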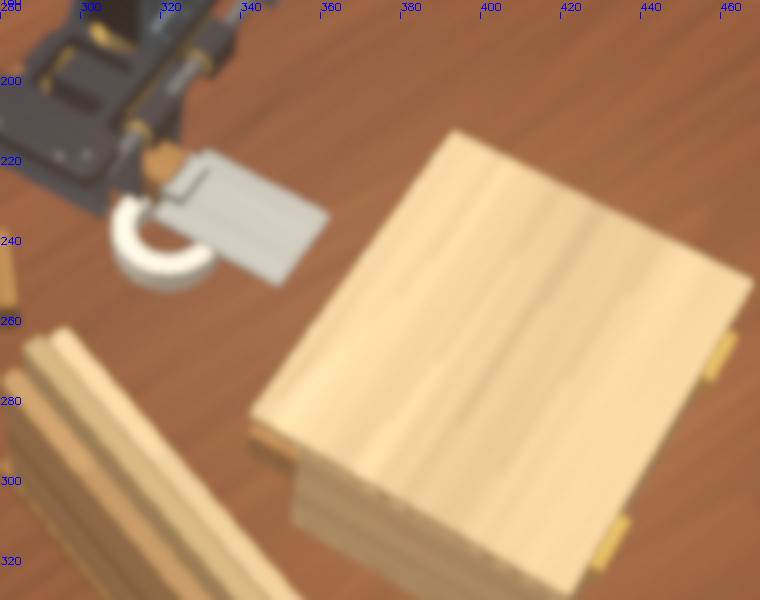

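```bash
python3 - <<'E'
from h import *
S=arm.grab_frame("scene")
a=19.1;r=np.radians(a);u=np.array([np.cos(r),np.sin(r)]);n=np.array([-u[1],u[0]]);sl=np.array([.557,.1296])
for z in (.068,.072,.076):
  for p in [(361.7,233.3),(349.5,250.8)]:
    X=onz(S,*p,z); print(z,X,"x,y in slot",(X[:2]-sl)@u,(X[:2]-sl)@n)
s,R,g=st(); t=g+R[:,0]*.105+R[:,2]*.0112; print(t,(t[:2]-sl)@u,(t[:2]-sl)@n)
E
```

```text
0.068 [0.5163 0.1492 0.068 ] x,y in slot -0.03200523884522699 0.031803807069524376
0.068 [0.5342 0.1018 0.068 ] x,y in slot -0.030651572705911706 -0.01877653599906481
0.072 [0.5183 0.1472 0.072 ] x,y in slot -0.030867967056439023 0.029277834197949316
0.072 [0.536 0.1   0.072] x,y in slot -0.029520590516809053 -0.021067495154470595
0.076 [0.5202 0.1452 0.076 ] x,y in slot -0.02973069526765084 0.026751861326374183
0.076 [0.5378 0.0982 0.076 ] x,y in slot -0.028389608327706317 -0.02335845430987647
t 7.42 grasp [0.4288 0.0863 0.085 ] xyaw 19.15 z [ 0.0009  0.0002 -1.    ] F [ 0.4334 -0.2556 -1.1185] gap 0.0239 q6 1.38
[0.528  0.1207 0.0739] -0.030315029043841986 0.0011100502833078577
```

```bash
python3 -m pendant '[[[0.006,0,0.001,0,0,0,1],[0.006,0,0,0,0,0,1],[0.006,0,0,0,0,0,1],[0.006,0,0,0,0,0,1],[0.006,0,0,0,0,0,1],[0.005,0,0,0,0,0,1],[0,0,0,0,0,0,1]]]'
python3 - <<'E'
from h import *
st()
d=arm.grab_frame("wrist"); cv2.imwrite("pics/w5.png",d["frame"])
E
```

```text
time: 8.3
tcp_pos: [0.4617, 0.0977, 0.2554]
orientation: [0.986, 0.166, 0.0, 0.0]
contact_force: [-0.2, 0.5, -1.1]
finger_gap: 0.024
t 8.3 grasp [0.4617 0.0977 0.0834] xyaw 19.15 z [ 0.0001  0.     -1.    ] F [-0.1859  0.5483 -1.0811] gap 0.024 q6 1.4
```

View pics/w5.png

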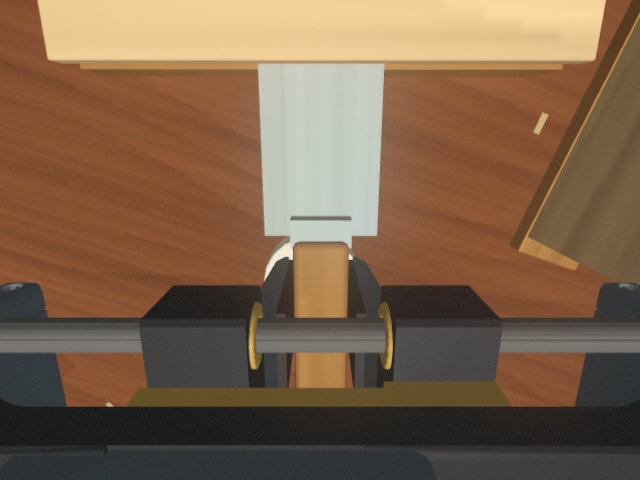

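The tip has passed about 5 mm under the lip (edge at row 65), no contact force. Push in 16 mm more.

```bash
python3 -m pendant '[[[0.006,0,0,0,0,0,1],[0.006,0,0,0,0,0,1],[0.005,0,0,0,0,0,1],[0,0,0,0,0,0,1]]]'
python3 - <<'E'
from h import *
st()
d=arm.grab_frame("wrist"); cv2.imwrite("pics/w6.png",d["frame"])
E
```

```text
time: 8.85
tcp_pos: [0.4779, 0.1033, 0.2554]
orientation: [0.986, 0.166, 0.0, 0.0]
contact_force: [0.3, 0.4, -1.5]
finger_gap: 0.0235
t 8.85 grasp [0.4779 0.1033 0.0834] xyaw 19.16 z [ 0.0002  0.     -1.    ] F [ 0.3205  0.3841 -1.4703] gap 0.0235 q6 1.4
```

View pics/w6.png

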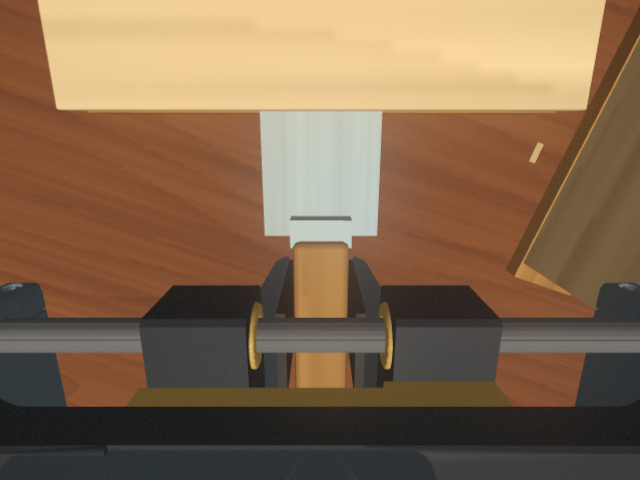

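```bash
python3 -m pendant '[[[0,0,-0.0095,0,0,0,1],[0.0007,0,-0.0099,0,0,0,1],[0.0011,0,-0.0072,0,0,0,1],[0.0011,0,-0.0072,0,0,0,1],[0.0018,0,-0.007,0,0,0,1],[0.0018,0,-0.007,0,0,0,1],[0,0,0,0,0,0,1]]]'
python3 - <<'E'
from h import *
st()
d=arm.grab_frame("wrist"); cv2.imwrite("pics/w7.png",d["frame"])
d=arm.grab_frame("side"); crop(d,240,140,190,150,4,"pics/d7.png")
E
```

```text
time: 9.78
tcp_pos: [0.484, 0.1054, 0.3039]
orientation: [0.986, 0.166, 0.001, -0.0]
contact_force: [0.5, -0.4, -2.3]
finger_gap: 0.0235
t 9.78 grasp [0.4843 0.1055 0.1319] xyaw 19.15 z [ 0.0014  0.0003 -1.    ] F [ 0.4708 -0.3834 -2.3345] gap 0.0235 q6 1.4
```

View pics/w7.png

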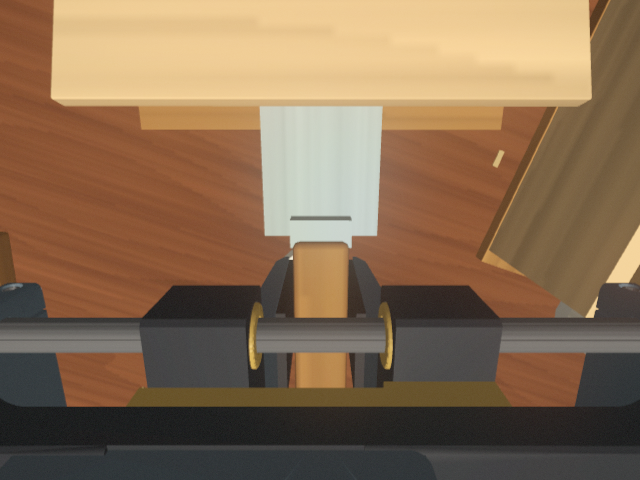

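View pics/d7.png

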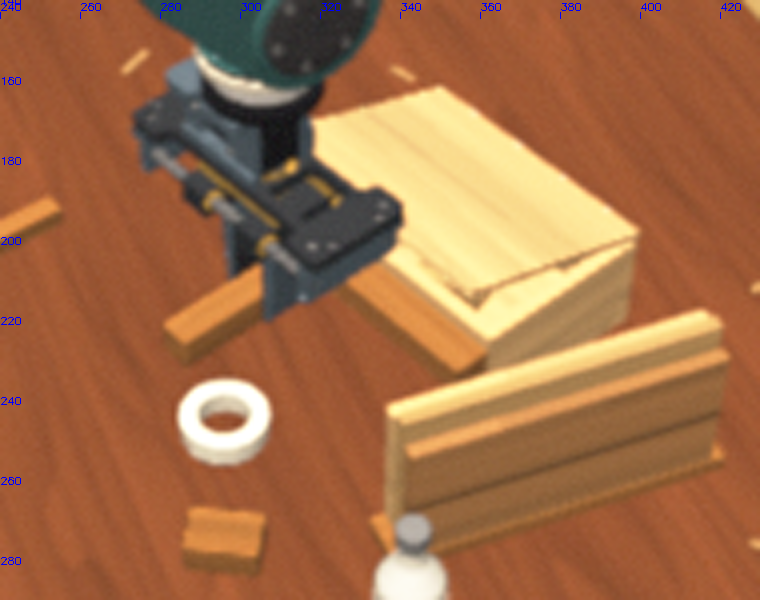

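```bash
python3 -m pendant '[[[0.005,0,-0.0138,0,0,0,1],[0.0064,0,-0.0131,0,0,0,1],[0.0076,0,-0.0124,0,0,0,1],[0.0088,0,-0.0117,0,0,0,1],[0.01,0,-0.0106,0,0,0,1],[0.0109,0,-0.0097,0,0,0,1],[0.0119,0,-0.0085,0,0,0,1],[0,0,0,0,0,0,1]]]'
python3 - <<'E'
from h import *
st()
d=arm.grab_frame("wrist"); cv2.imwrite("pics/w8.png",d["frame"])
d=arm.grab_frame("side"); crop(d,240,80,190,150,4,"pics/d8.png")
E
```

```text
time: 10.88
tcp_pos: [0.5419, 0.1255, 0.3837]
orientation: [0.986, 0.166, 0.001, -0.0]
contact_force: [0.5, 0.4, -0.9]
finger_gap: 0.0236
t 10.88 grasp [0.5421 0.1256 0.2117] xyaw 19.16 z [ 0.0016  0.0003 -1.    ] F [ 0.477   0.3562 -0.941 ] gap 0.0236 q6 1.42
```

View pics/w8.png

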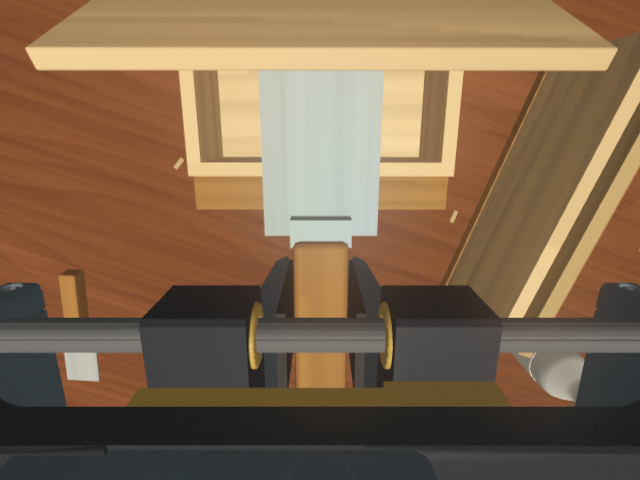

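View pics/d8.png

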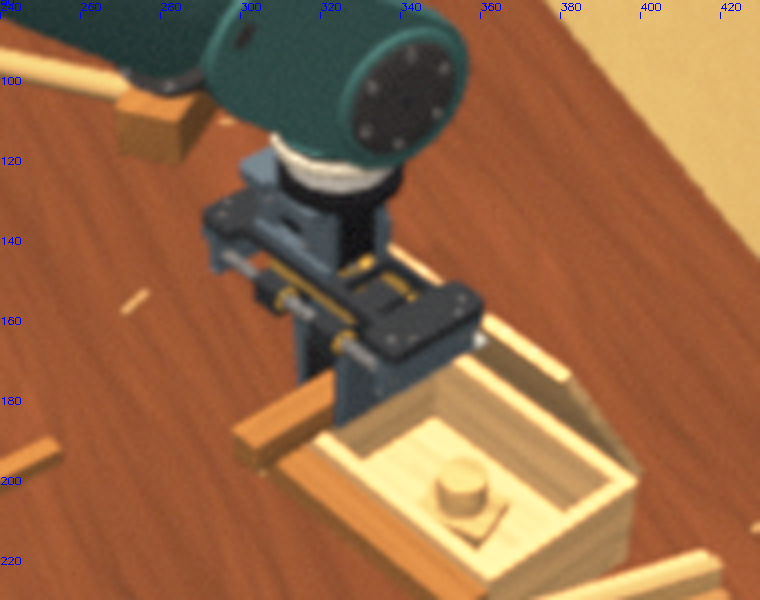

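```bash
python3 -m pendant '[[[0.0127,0,-0.0072,0,0,0,1],[0.0133,0,-0.006,0,0,0,1],[0.0138,0,-0.0046,0,0,0,1],[0.0143,0,-0.0032,0,0,0,1],[0.0145,0,-0.0017,0,0,0,1],[0.0146,0,-0.0003,0,0,0,1],[0.0145,0,0.0011,0,0,0,1],[0.013,0,0.0024,0,0,0,1],[0,0,0,0,0,0,1],[0,0,0,0,0,0,1]]]'
python3 - <<'E'
from h import *
st()
d=arm.grab_frame("wrist"); cv2.imwrite("pics/w9.png",d["frame"])
d=arm.grab_frame("side"); crop(d,240,80,190,150,4,"pics/d9.png")
E
```

```text
time: 12.22
tcp_pos: [0.6452, 0.1615, 0.4023]
orientation: [0.986, 0.166, -0.0, 0.0]
contact_force: [-0.2, -0.2, -2.3]
finger_gap: 0.0237
t 12.22 grasp [0.6452 0.1615 0.2303] xyaw 19.15 z [-0.0004 -0.0001 -1.    ] F [-0.2145 -0.2056 -2.2596] gap 0.0237 q6 1.45
```

View pics/w9.png

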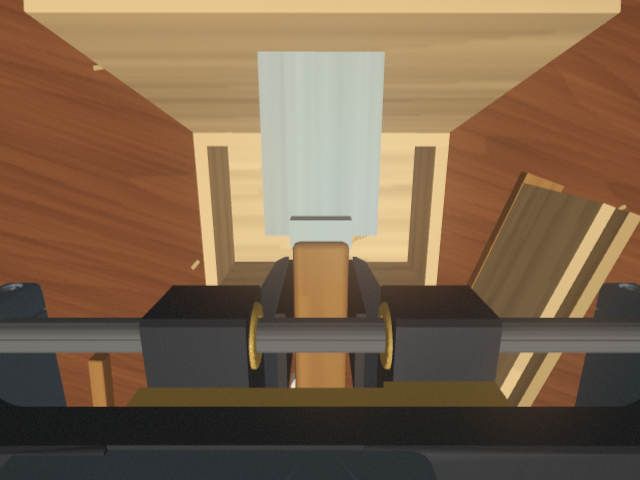

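View pics/d9.png

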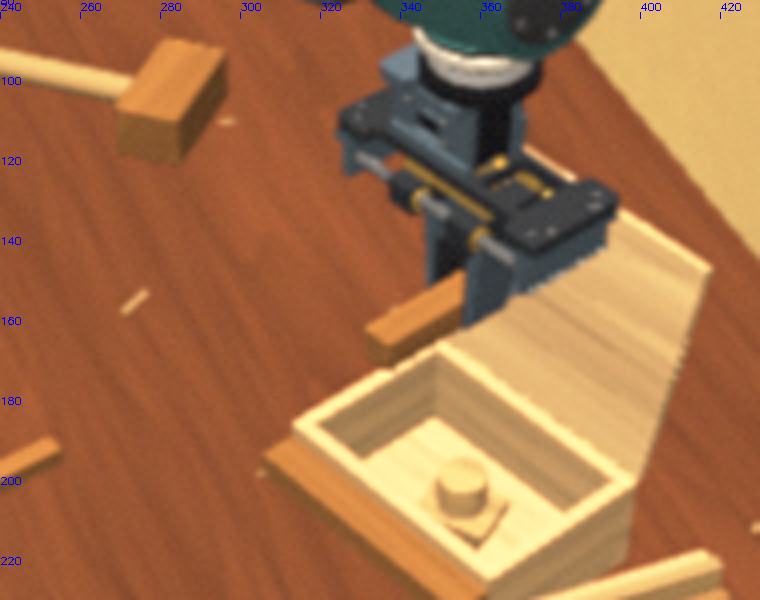

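```bash
python3 -m pendant '[[[-0.025,0,0,0,0,0,1],[-0.035,0,0,0,0,0,1],[-0.04,0,0,0,0,0,1],[0.005,-0.0338,0,0,0,0,1],[0.005,-0.0338,0,0,0,0,1],[0.005,-0.0338,0,0,0,0,1],[0.005,-0.0338,0,0,0,0,1],[0.005,-0.0338,0,0,0,0,1],[0.005,-0.0338,0,0,0,0,1],[0.005,-0.0338,0,0,0,0,1],[0,0,0.02,0,0,-9.8,1],[0,0,0.02,0,0,-9.8,1],[0,0,0.02,0,0,-9.8,1],[0,0,0.02,0,0,-9.8,1],[0,0,0,0,0,0,1]]]'
python3 - <<'E'
from h import *
to([.5058,.3641,.0242],58.35)
d=arm.grab_frame("wrist"); cv2.imwrite("pics/w10.png",d["frame"])
d=arm.grab_frame("side"); crop(d,240,80,190,150,4,"pics/d10.png")
d=arm.grab_frame("scene"); crop(d,310,180,190,150,4,"pics/s10.png")
E
```

```text
time: 14.2
tcp_pos: [0.5059, 0.3633, 0.3215]
orientation: [0.873, 0.487, -0.001, 0.0]
contact_force: [0.4, 0.2, -0.7]
finger_gap: 0.0237
t 14.2 grasp [0.5056 0.3631 0.1495] xyaw 58.29 z [-0.0019 -0.0013 -1.    ] F [ 0.4371  0.1699 -0.6673] gap 0.0237 q6 1.14
tool shift [ 0.0012 -0.0002  0.1253]
turn about tool z -0.06223236406120236
```

View pics/w10.png

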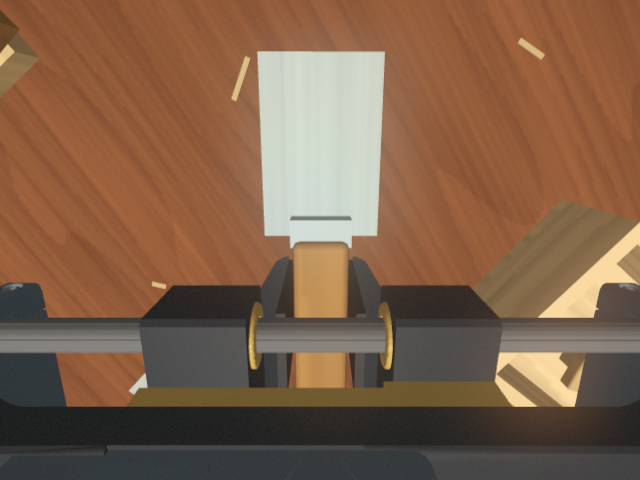

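View pics/d10.png

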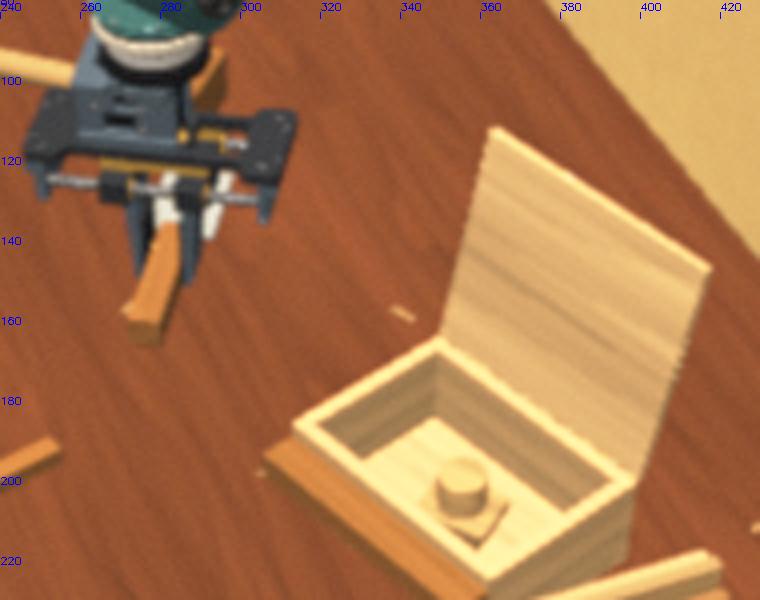

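View pics/s10.png

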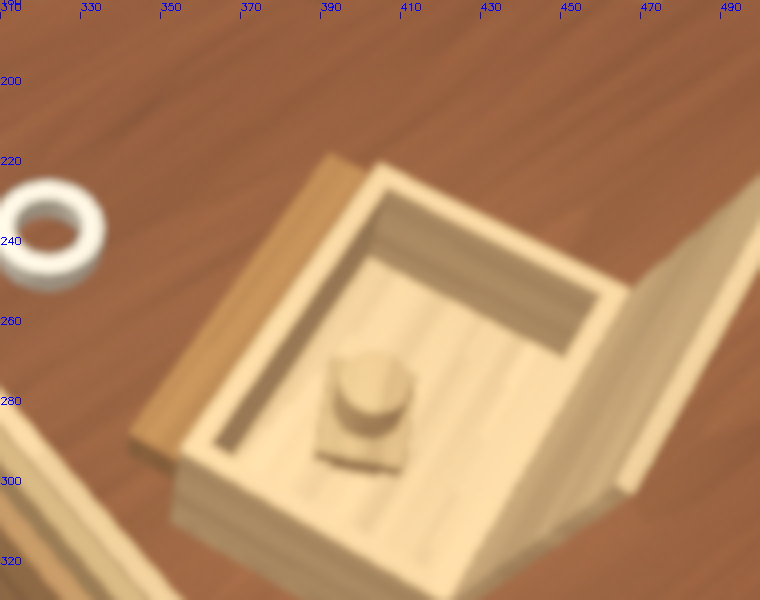

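```bash
python3 -m pendant '[[[0,0,0.03,0,0,0,1],[0,0,0.035,0,0,0,1],[0,0,0.035,0,0,0,1],[0,0,0.015,0,0,0,1],[0,0,0.009,0,0,0,1],[0,0,0,0,0,0,1],[0,0,0,0,0,0,1]]]'
python3 - <<'E'
from h import *
st()
S=arm.grab_frame("scene");D=arm.grab_frame("side")
crop(S,370,260,60,50,10,"pics/s11.png");crop(D,335,180,60,50,10,"pics/d11.png")
for d,p in((S,(403,274)),(D,(355.5,198))):
    print(onz(d,*p,.074))
E
```

```text
time: 15.22
tcp_pos: [0.5068, 0.364, 0.1996]
orientation: [0.873, 0.487, 0.001, -0.0]
contact_force: [-0.5, -1.1, -0.9]
finger_gap: 0.0237
t 15.22 grasp [0.507  0.3641 0.0276] xyaw 58.34 z [ 0.0012  0.0008 -1.    ] F [-0.5183 -1.1264 -0.909 ] gap 0.0237 q6 1.14
[0.6413 0.148  0.074 ]
[0.6419 0.1456 0.074 ]
```

View pics/s11.png

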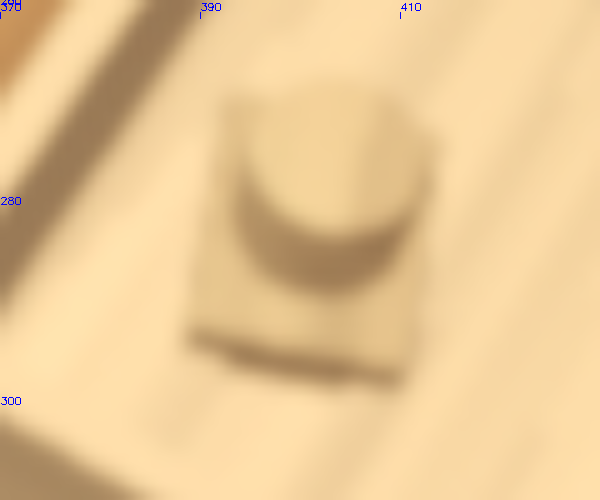

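View pics/d11.png

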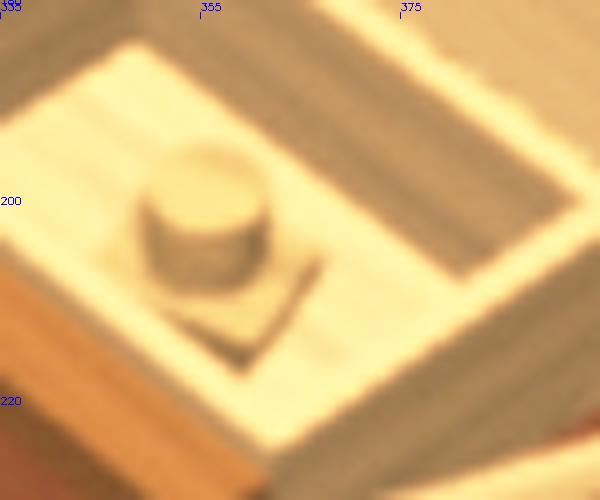

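```bash
python3 -m pendant '[[[0,0,0.0025,0,0,0,1],[0,0,0.001,0,0,0,1],[0,0,0,0,0,0,1],[0,0,0,0,0,0,1]]]'
python3 - <<'E'
from h import *
st()
S=arm.grab_frame("scene");D=arm.grab_frame("side")
for d,p in((S,(402.7,275.2)),(D,(355.6,198.8))): print(onz(d,*p,.074))
for d,L in((S,[(388.5,292.8),(410.5,297.3),(411,273),(391.5,270)]),(D,[(359,215),(367.5,205)])):
    P=np.array([onz(d,*p,.044) for p in L]); e=np.diff(P,axis=0); print(P,np.linalg.norm(e,axis=1),np.degrees(np.arctan2(e[:,1],e[:,0])))
E
```

```text
time: 15.82
tcp_pos: [0.5067, 0.3639, 0.1961]
orientation: [0.873, 0.487, 0.0, -0.0]
contact_force: [-6.0, -3.9, 18.8]
finger_gap: 0.0237
t 15.82 grasp [0.5067 0.3639 0.0241] xyaw 58.35 z [ 0.0002  0.0001 -1.    ] F [-5.984  -3.9339 18.7505] gap 0.0237 q6 1.14
[0.6429 0.1457 0.074 ]
[0.6409 0.1426 0.074 ]
[[0.6454 0.1114 0.044 ]
 [0.6788 0.1391 0.044 ]
 [0.6393 0.1776 0.044 ]
 [0.6103 0.151  0.044 ]] [0.0434 0.0551 0.0394] [  39.6086  135.6414 -137.4679]
[[0.6372 0.1082 0.044 ]
 [0.6754 0.1348 0.044 ]] [0.0465] [34.8458]
```

```bash
python3 -m pendant '[[[0,0,-0.0005,0,0,0,-1],[0,0,0,0,0,0,-1],[0,0,0,0,0,0,-1],[0,0,0,0,0,0,-1],[0,0,-0.03,0,0,0,-1],[0,0,-0.04,0,0,0,-1],[0,0,-0.05,0,0,0,-1],[0,0,-0.05,0,0,0,-1],[0,0,0,0,0,9.8,-1],[0,0,0,0,0,9.8,-1],[0,0,0,0,0,9.8,-1],[0,0,0,0,0,9.8,-1]]]'
python3 - <<'E'
from h import *
to([.640,.144,.195],19.1)
d=arm.grab_frame("side"); crop(d,240,120,190,150,4,"pics/d12.png")
E
```

```text
time: 17.42
tcp_pos: [0.5063, 0.3637, 0.3654]
orientation: [0.987, 0.164, -0.0, 0.0]
contact_force: [0.9, 0.8, -0.6]
finger_gap: 0.0913
t 17.43 grasp [0.5063 0.3637 0.1934] xyaw 18.83 z [-0.0002 -0.0001 -1.    ] F [ 0.8968  0.8122 -0.6267] gap 0.0913 q6 1.83
tool shift [ 0.0556  0.251  -0.0016]
turn about tool z -0.2725285711345009
```

View pics/d12.png

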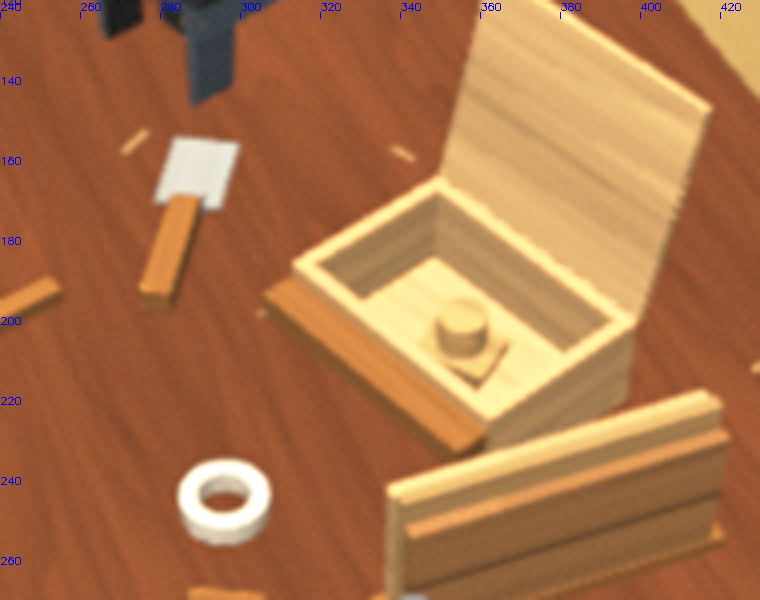

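```bash
python3 -m pendant '[[[-0.0017,0.0313,0,0,0,0,-1],[-0.0017,0.0313,0,0,0,0,-1],[-0.0017,0.0313,0,0,0,0,-1],[-0.0017,0.0313,0,0,0,0,-1],[-0.0017,0.0313,0,0,0,0,-1],[-0.0017,0.0313,0,0,0,0,-1],[-0.0017,0.0313,0,0,0,0,-1],[-0.0017,0.0313,0,0,0,0,-1],[0,0,0,0,0,0,-1]]]'
python3 - <<'E'
from h import *
st()
d=arm.grab_frame("wrist"); crop(d,160,20,320,260,2,"pics/w13.png")
E
```

```text
time: 18.6
tcp_pos: [0.5761, 0.1213, 0.3655]
orientation: [0.986, 0.167, 0.0, 0.0]
contact_force: [-1.0, -0.3, -0.2]
finger_gap: 0.091
t 18.6 grasp [0.5761 0.1213 0.1935] xyaw 19.17 z [ 0.     -0.0001 -1.    ] F [-0.9529 -0.2929 -0.1628] gap 0.091 q6 1.4
```

View pics/w13.png

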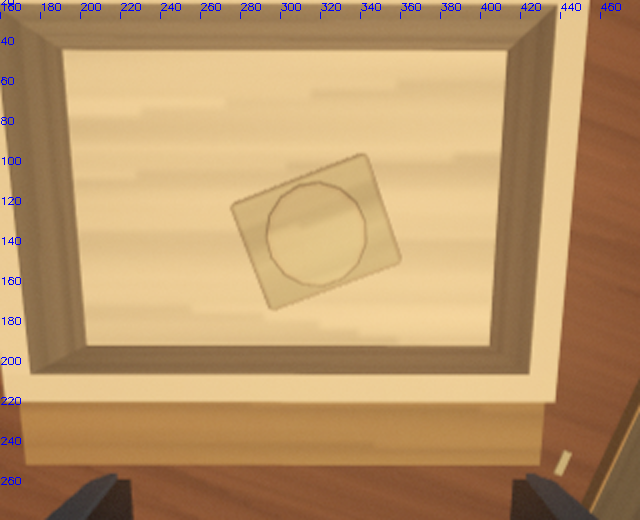

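```bash
python3 - <<'E'
from h import *
d=arm.grab_frame("wrist")
P=np.array([onz(d,*p,.044) for p in [(342.7,96.7),(275.6,123),(296,174.7),(360.5,150.8)]])
e=np.roll(P,-1,0)-P; print(P,np.linalg.norm(e,axis=1),np.degrees(np.arctan2(e[:,1],e[:,0])),P.mean(0))
k=onz(d,318.2,137,.074); print("knob",k)
Q=np.array([onz(d,*p,.05) for p in [(0,0)]])
to([k[0],k[1],.066],19.1)
E
```

```text
[[0.6765 0.1399 0.044 ]
 [0.6418 0.1819 0.044 ]
 [0.6095 0.1548 0.044 ]
 [0.6437 0.1131 0.044 ]] [0.0545 0.0421 0.054  0.0423] [ 129.5395 -140.0303  -50.7294   39.2304] [0.6429 0.1474 0.044 ]
knob [0.6432 0.1476 0.074 ]
t 18.7 grasp [0.5756 0.1228 0.1935] xyaw 19.21 z [-0.0002  0.0001 -1.    ] F [0.4852 0.0557 0.0799] gap 0.0912 q6 1.41
tool shift [ 0.072  -0.0012  0.1274]
turn about tool z 0.10697186317207752
```

```bash
python3 -m pendant '[[[0.036,0,0,0,0,0,-1],[0.036,0,0,0,0,0,-1],[0,0,0.04,0,0,0,-1],[0,0,0.04,0,0,0,-1],[0,0,0.03,0,0,0,-1],[0,0,0.0165,0,0,0,-1],[0,0,0,0,0,0,-1]]]'
python3 - <<'E'
from h import *
to([.643,.1472,.066],19.1)
d=arm.grab_frame("wrist"); cv2.imwrite("pics/w14.png",d["frame"])
d=arm.grab_frame("side"); crop(d,290,80,150,150,4,"pics/d14.png")
E
```

```text
time: 19.58
tcp_pos: [0.6434, 0.1469, 0.2383]
orientation: [0.986, 0.167, -0.001, 0.0]
contact_force: [0.1, -0.5, -0.4]
finger_gap: 0.0913
t 19.57 grasp [0.6432 0.1468 0.0663] xyaw 19.21 z [-0.0014 -0.0002 -1.    ] F [ 0.1112 -0.5243 -0.4368] gap 0.0913 q6 1.42
tool shift [-0.0001 -0.0004  0.0003]
turn about tool z 0.11115252789508645
```

View pics/w14.png

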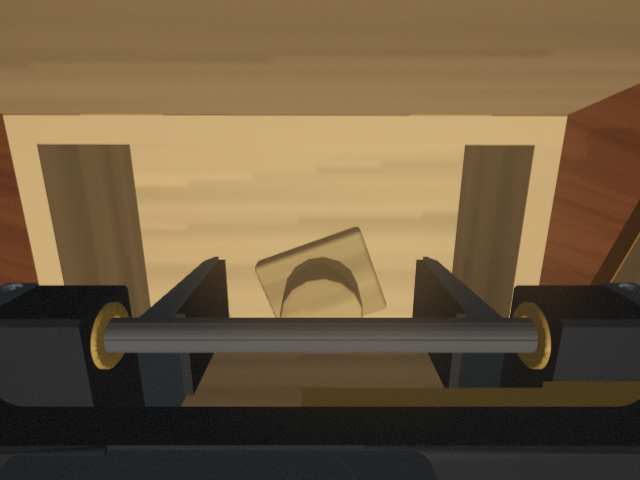

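View pics/d14.png

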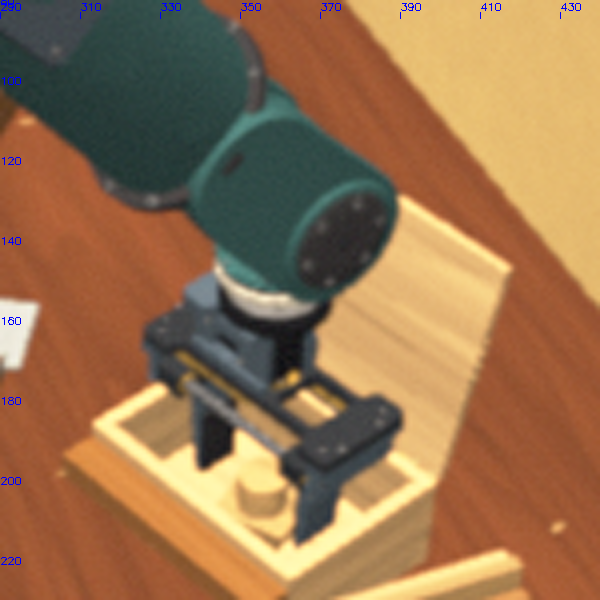

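```bash
python3 -m pendant '[[[0,0,0,0,0,0,1],[0,0,0,0,0,0,1],[0,0,0,0,0,0,1],[0,0,0,0,0,0,1],[0,0,0,0,0,0,1],[0,0,0,0,0,0,1],[0,0,0,0,0,0,1],[0,0,-0.01,0,0,0,1],[0,0,-0.02,0,0,0,1],[0,0,-0.025,0,0,0,1],[0,0,-0.025,0,0,0,1],[0,0,-0.025,0,0,0,1],[0,0,-0.025,0,0,0,1],[0,0,-0.025,0,0,0,1],[0,0,-0.02,0,0,0,1],[0,0,-0.01,0,0,0,1],[0,0,0,0,0,0,1]]]'
python3 - <<'E'
from h import *
st()
d=arm.grab_frame("wrist"); cv2.imwrite("pics/w15.png",d["frame"])
d=arm.grab_frame("side"); crop(d,290,80,150,150,4,"pics/d15.png")
E
```

```text
time: 21.8
tcp_pos: [0.6437, 0.1463, 0.4246]
orientation: [0.986, 0.166, 0.0, -0.0]
contact_force: [0.3, -0.1, -1.8]
finger_gap: 0.0355
t 21.8 grasp [0.6439 0.1463 0.2526] xyaw 19.15 z [ 0.0008  0.0002 -1.    ] F [ 0.2543 -0.1077 -1.824 ] gap 0.0355 q6 1.42
```

View pics/w15.png

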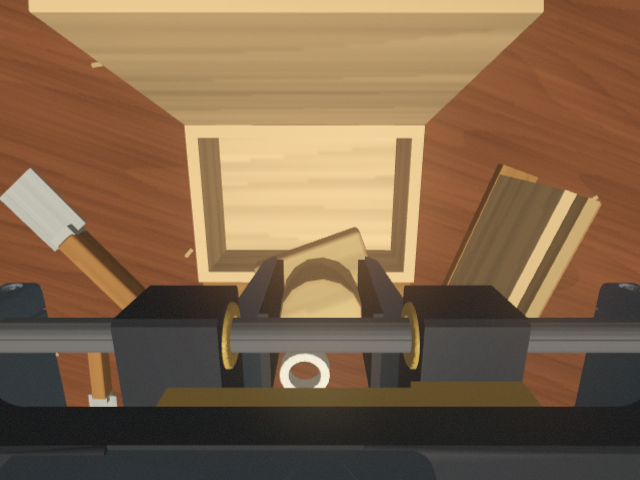

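View pics/d15.png

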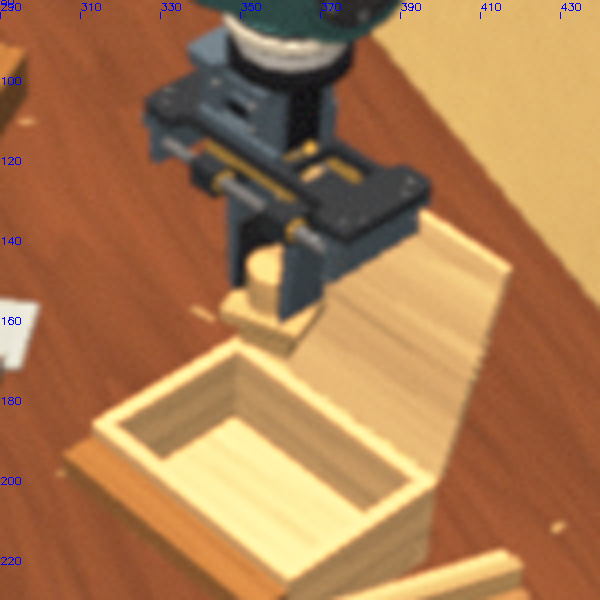

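```bash
python3 - <<'E'
from h import *
S=arm.grab_frame("scene");D=arm.grab_frame("side")
crop(S,140,285,75,65,10,"pics/s16.png");crop(D,320,318,75,60,10,"pics/d16.png")
P=np.array([onz(D,*p,.05) for p in [(330,332.3),(373.3,329.3),(377.3,355.7),(333.3,359)]])
e=np.roll(P,-1,0)-P; print(P,np.linalg.norm(e,axis=1),np.degrees(np.arctan2(e[:,1],e[:,0])),P.mean(0))
E
```

```text
[[ 0.4166 -0.2159  0.05  ]
 [ 0.5133 -0.2456  0.05  ]
 [ 0.4919 -0.3118  0.05  ]
 [ 0.3968 -0.2831  0.05  ]] [0.1012 0.0696 0.0993 0.0701] [ -17.0537 -107.8922  163.2146   73.6306] [ 0.4547 -0.2641  0.05  ]
```

View pics/s16.png

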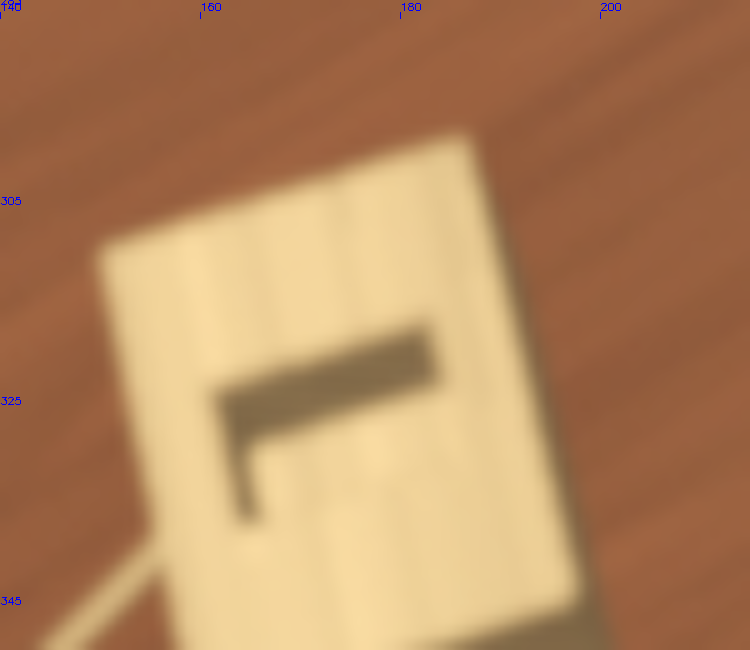

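View pics/d16.png

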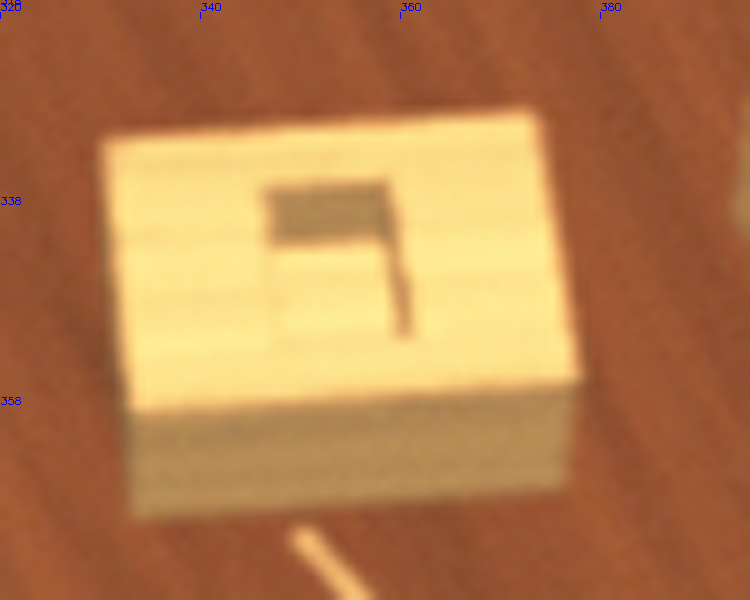

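```bash
python3 -m pendant '[[[-0.0176,0.0264,0,0,0,0,1],[-0.0176,0.0264,0,0,0,0,1],[-0.0176,0.0264,0,0,0,0,1],[-0.0176,0.0264,0,0,0,0,1],[-0.0176,0.0264,0,0,0,0,1],[-0.0176,0.0264,0,0,0,0,1],[-0.0176,0.0264,0,0,0,0,1],[-0.0176,0.0264,0,0,0,0,1],[0,0,0,0,0,9.48,1],[0,0,0,0,0,9.48,1],[0,0,0,0,0,9.48,1],[0,0,0,0,0,9.48,1],[0,0,0,0,0,9.48,1],[0,0,0,0,0,9.48,1],[0,0,0,0,0,0,1]]]'
python3 - <<'E'
from h import *
to([.3855,-.207,.25],-37.75)
D=arm.grab_frame("side");crop(D,260,170,200,150,4,"pics/d17.png")
E
```

```text
time: 23.88
tcp_pos: [0.5799, -0.0993, 0.4234]
orientation: [0.946, -0.323, -0.0, 0.0]
contact_force: [-0.2, -0.4, -1.1]
finger_gap: 0.0354
t 23.88 grasp [ 0.5798 -0.0993  0.2514] xyaw -37.67 z [-0.001   0.0002 -1.    ] F [-0.1591 -0.3806 -1.1266] gap 0.0354 q6 2.02
tool shift [-0.088   0.204   0.0016]
turn about tool z 0.08096546153808504
```

View pics/d17.png

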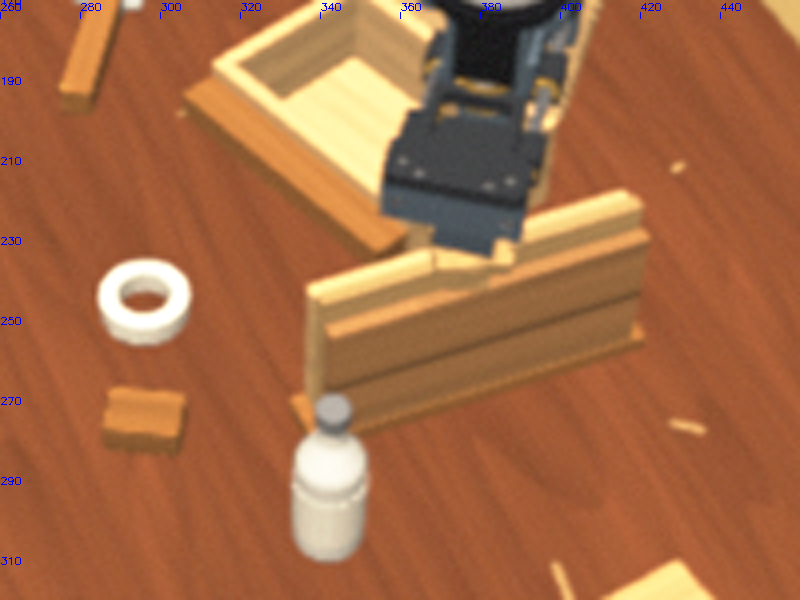

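```bash
python3 -m pendant '[[[-0.0147,0.034,0,0,0,0,1],[-0.0147,0.034,0,0,0,0,1],[-0.0147,0.034,0,0,0,0,1],[-0.0147,0.034,0,0,0,0,1],[-0.0147,0.034,0,0,0,0,1],[-0.0147,0.034,0,0,0,0,1],[0,0,0,0,0,0,1],[0,0,0,0,0,0,1]]]'
python3 - <<'E'
from h import *
st()
d=arm.grab_frame("wrist"); cv2.imwrite("pics/w18.png",d["frame"])
E
```

```text
time: 24.92
tcp_pos: [0.3858, -0.2068, 0.4242]
orientation: [0.947, -0.323, 0.0, 0.0]
contact_force: [-0.1, -0.1, -1.5]
finger_gap: 0.0354
t 24.93 grasp [ 0.3858 -0.2068  0.2522] xyaw -37.63 z [ 0.0005 -0.0002 -1.    ] F [-0.1211 -0.0821 -1.5037] gap 0.0354 q6 1.68
```

View pics/w18.png

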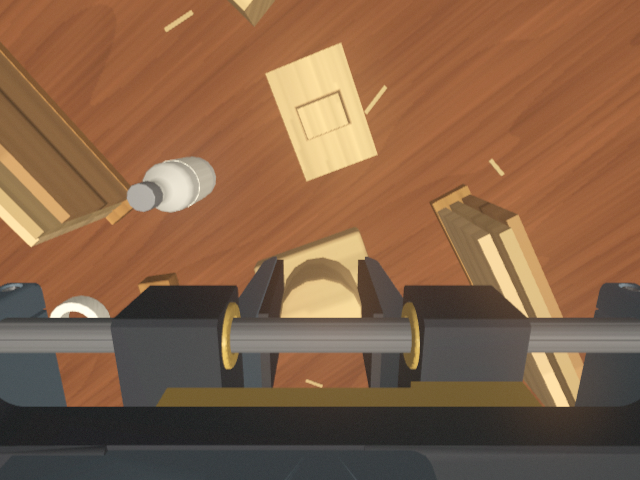

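Wrist view shows the mortised rail at (265,73),(341,43),(377,155),(307,181) with the mouth around (323,115), and the cap's collar edge from (255,267) to (357,230).

```bash
python3 - <<'E'
from h import *
d=arm.grab_frame("wrist"); crop(d,255,35,130,155,4,"pics/w19.png"); crop(d,235,215,160,110,5,"pics/w20.png")
E
```

```text
(no output)
```

View pics/w19.png

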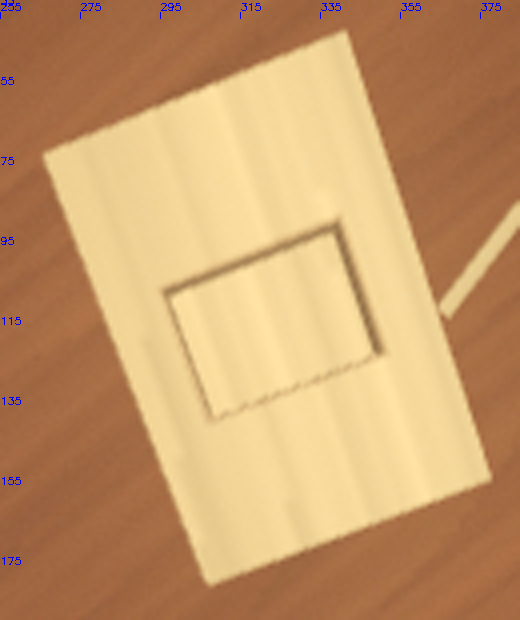

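View pics/w20.png

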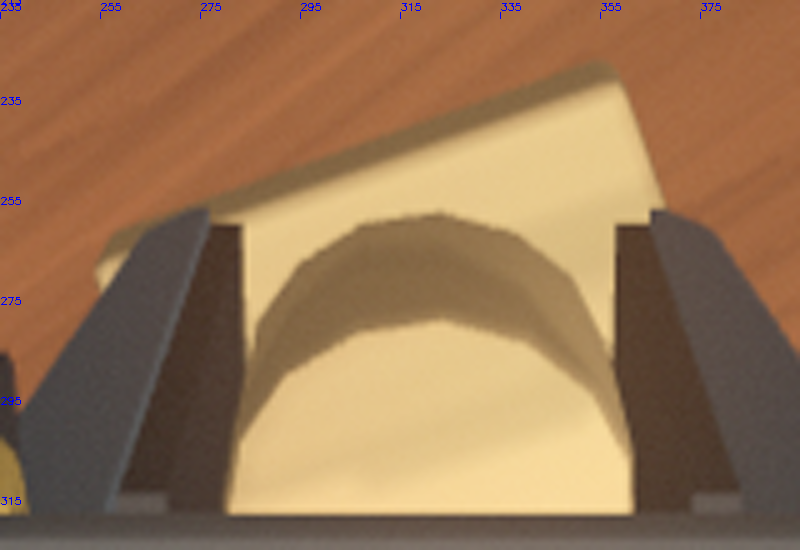

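```bash
python3 - <<'E'
from h import *
d=arm.grab_frame("wrist")
def q(L,z):
    P=np.array([onz(d,*p,z) for p in L]); e=np.roll(P,-1,0)-P; print(P[:,:2],np.linalg.norm(e,axis=1),np.degrees(np.arctan2(e[:,1],e[:,0])),P.mean(0)[:2]); return P
q([(266.2,73.2),(341.5,42.7),(377.7,155),(307,181.2)],.05)
q([(296,107.7),(339.5,90.2),(350.2,123.5),(308.2,140.2)],.05)
s,R,g=st()
q([(358,231),(284,259.4)],g[2]-.056+.034)
q([(359,232),(367.4,256)],g[2]-.056+.034)
E
```

```text
[[ 0.5134 -0.2439]
 [ 0.4928 -0.3102]
 [ 0.3972 -0.2804]
 [ 0.418  -0.214 ]] [0.0695 0.1001 0.0695 0.1   ] [-107.3168  162.6501   72.599   -17.3843] [ 0.4554 -0.2621]
[[ 0.4754 -0.2467]
 [ 0.4634 -0.2861]
 [ 0.435  -0.2769]
 [ 0.4466 -0.2379]] [0.0412 0.0298 0.0406 0.03  ] [-106.8675  161.9721   73.3929  -16.9125] [ 0.4551 -0.2619]
t 25.07 grasp [ 0.3861 -0.2065  0.252 ] xyaw -37.63 z [-0.      0.0001 -1.    ] F [ 0.5938  0.5471 -1.1467] gap 0.0353 q6 1.68
[[ 0.3992 -0.2379]
 [ 0.4096 -0.2009]] [0.0384 0.0384] [  74.2312 -105.7688] [ 0.4044 -0.2194]
[[ 0.3985 -0.238 ]
 [ 0.3862 -0.2341]] [0.0129 0.0129] [162.4377 -17.5623] [ 0.3924 -0.2361]
```

```bash
python3 -m pendant '[[[0.022,0.0005,0,0,0,0,1],[0.022,0.0005,0,0,0,0,1],[0.022,0.0005,0,0,0,0,1],[0.0229,0.0003,0,0,0,0,1],[0,0,0.025,0,0,0,1],[0,0,0.03,0,0,0,1],[0,0,0.03,0,0,0,1],[0,0,0.02,0,0,0,1],[0,0,0,0,0,0,1],[0,0,0,0,0,0,1]]]'
python3 - <<'E'
from h import *
to([.4554,-.2622,.117],-37.75)
for n,b in (("scene",(120,240)),("side",(290,260))):
    d=arm.grab_frame(n); crop(d,*b,140,130,5,f"pics/{n}21.png")
E
```

```text
time: 26.32
tcp_pos: [0.4552, -0.2625, 0.3197]
orientation: [0.946, -0.323, 0.0, 0.0]
contact_force: [-0.9, 0.1, -0.4]
finger_gap: 0.0355
t 26.32 grasp [ 0.4553 -0.2626  0.1477] xyaw -37.69 z [ 0.0006 -0.0003 -1.    ] F [-0.895   0.1329 -0.4264] gap 0.0355 q6 1.66
tool shift [-0.0002 -0.0004  0.0307]
turn about tool z 0.06426553408979885
```

View pics/scene21.png

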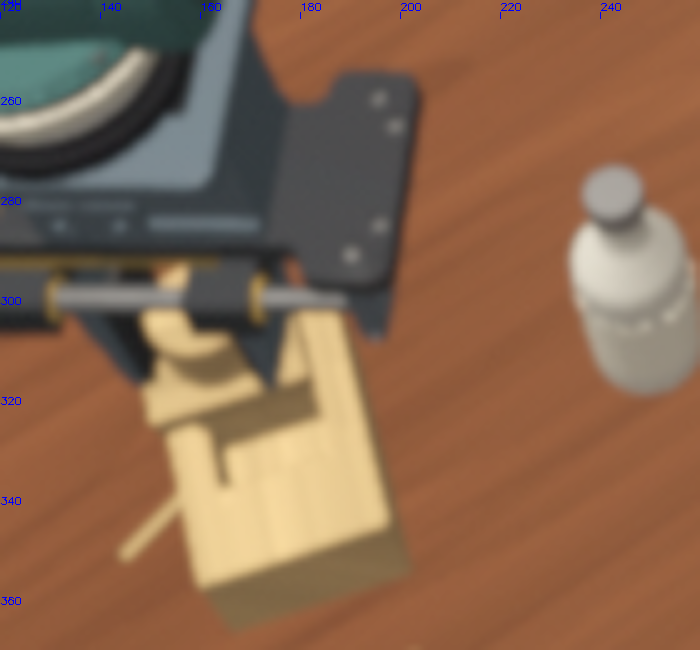

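View pics/side21.png

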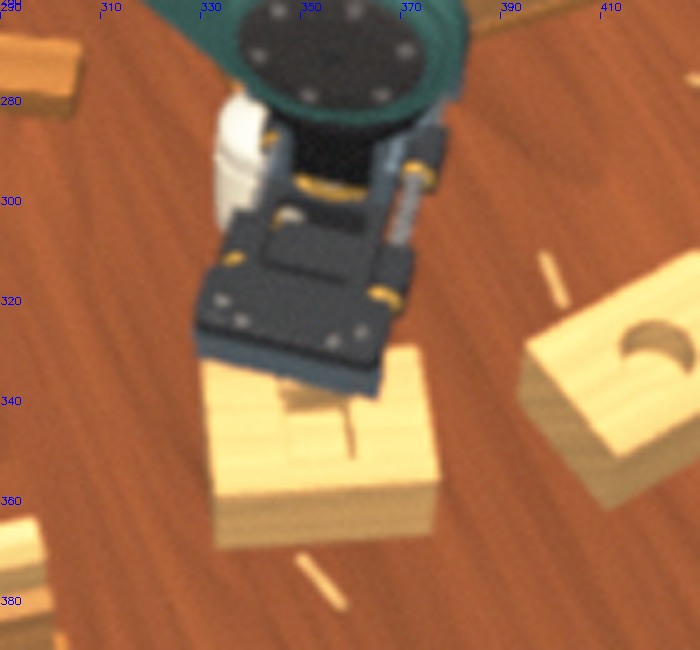

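```bash
python3 - <<'E'
from h import *
s,R,g=st(); S=arm.grab_frame("scene")
a=np.radians(-17.4); x=np.array([np.cos(a),np.sin(a),0]);y=np.array([-x[1],x[0],0])
f=g-[0,0,.056]
for z in (.022,.034):
  for p in ((22,-28),(22,28),(-22,-28)): print(z,p,proj(S,f+x*p[0]/1e3+y*p[1]/1e3+[0,0,z]))
im=S["frame"].copy()
for p in ((22,-28),(22,28),(-22,-28)):
    for z in(.022,.034):
        c=proj(S,f+x*p[0]/1e3+y*p[1]/1e3+[0,0,z]); im[int(round(c[1])),int(round(c[0]))]=(0,0,255)
for p in ((12,-18),(12,18),(-12,-18)):
    c=proj(S,f+x*p[0]/1e3+y*p[1]/1e3); im[int(round(c[1])),int(round(c[0]))]=(0,255,0)
cv2.imwrite("pics/s22.png",cv2.resize(im[280:350,135:205],None,fx=8,fy=8,interpolation=cv2.INTER_NEAREST))
E
```

```text
t 26.43 grasp [ 0.4553 -0.2628  0.148 ] xyaw -37.71 z [ 0.0013 -0.0008 -1.    ] F [-0.2044 -0.6217 -1.1517] gap 0.0352 q6 1.66
0.022 (22, -28) [150.3498 327.9033]
0.022 (22, 28) [182.1231 317.8961]
0.022 (-22, -28) [146.22   306.3669]
0.034 (22, -28) [148.4632 325.0602]
0.034 (22, 28) [180.6191 314.9727]
0.034 (-22, -28) [144.3363 303.357 ]
```

View pics/s22.png

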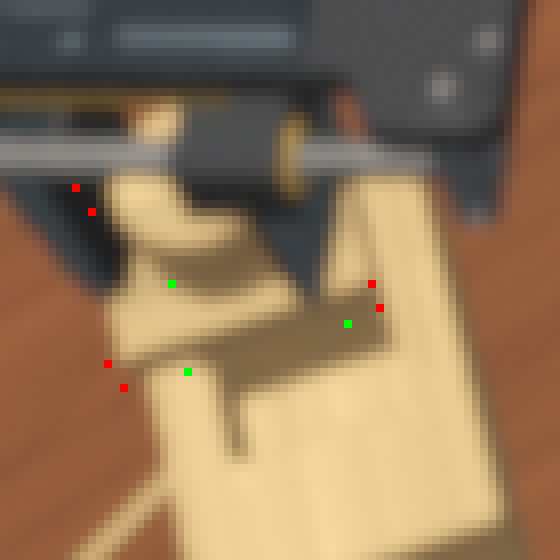

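```bash
python3 -m pendant '[[[0.0003,0.0008,0.01,0,0,0,1],[0,0,0.01,0,0,0,1],[0,0,0.008,0,0,0,1],[0,0,0.003,0,0,0,1],[0,0,0,0,0,0,1],[0,0,0,0,0,0,1],[0,0,0,0,0,0,1]]]'
python3 - <<'E'
from h import *
st();st()
for n,b in (("scene",(120,240)),("side",(230,80))):
    d=arm.grab_frame(n); crop(d,*b,*((140,130,5) if n=="scene" else (200,150,4)),f"pics/{n}23.png")
d=arm.grab_frame("scene")
cv2.imwrite("pics/s23f.png",d["frame"]);d=arm.grab_frame("wrist");cv2.imwrite("pics/w23.png",d["frame"])
st()
E
```

```text
time: 27.35
tcp_pos: [0.4545, -0.2635, 0.2883]
orientation: [0.946, -0.323, 0.0, 0.0]
contact_force: [0.4, -0.2, -0.2]
finger_gap: 0.0352
t 27.35 grasp [ 0.4546 -0.2635  0.1163] xyaw -37.73 z [ 0.0004 -0.0003 -1.    ] F [ 0.4306 -0.2485 -0.1775] gap 0.0352 q6 1.66
t 27.35 grasp [ 0.4546 -0.2635  0.1163] xyaw -37.73 z [ 0.0004 -0.0003 -1.    ] F [ 0.4306 -0.2485 -0.1775] gap 0.0352 q6 1.66
t 27.55 grasp [ 0.4544 -0.2634  0.1162] xyaw -37.73 z [ 0.0002 -0.0001 -1.    ] F [ 0.1213 -0.0484 -1.1349] gap 0.0353 q6 1.66
```

View pics/scene23.png

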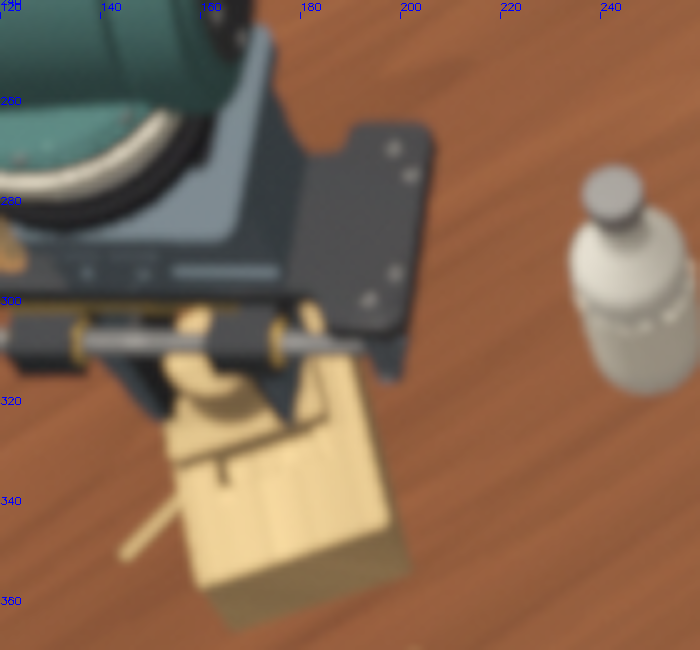

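View pics/s23f.png

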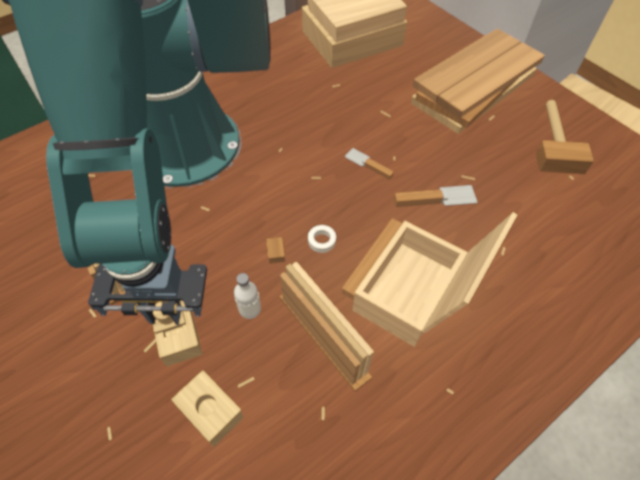

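View pics/w23.png

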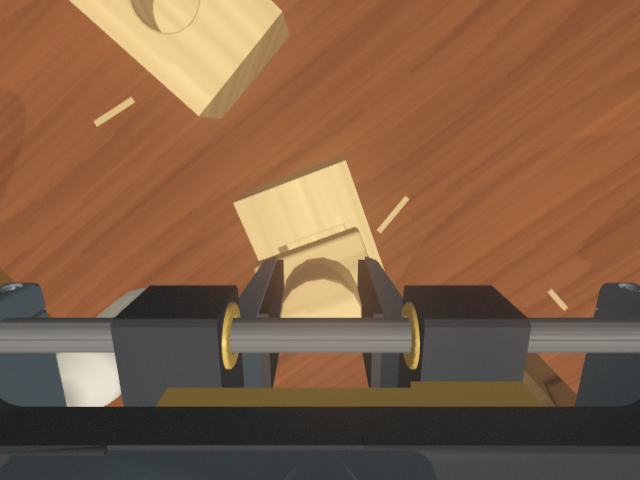

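View pics/side23.png

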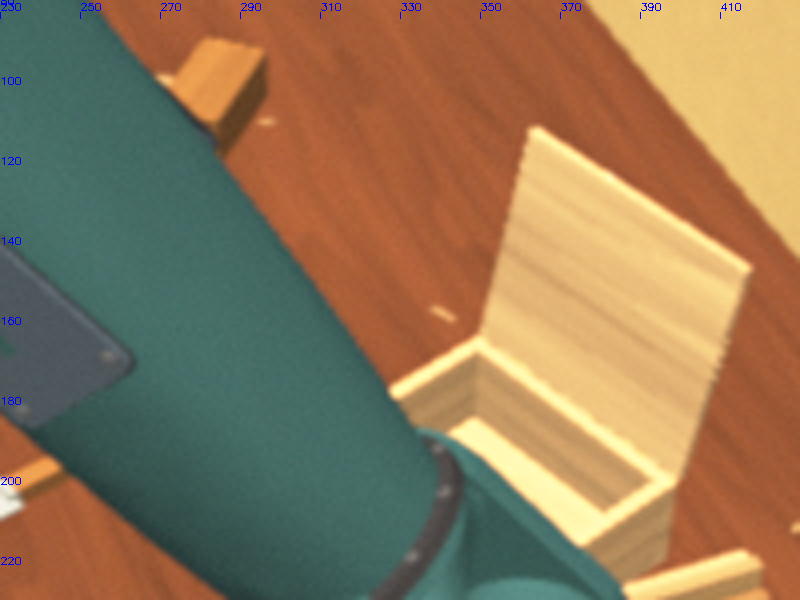

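```bash
python3 - <<'E'
from h import *
d=arm.grab_frame("wrist")
crop(d,225,150,170,130,4,"pics/w24.png")
s,R,g=st()
a=np.radians(-17.4); x=np.array([np.cos(a),np.sin(a)]);y=np.array([-x[1],x[0]]);m=np.array([.4554,-.2622])
for p,z in (((234,203),.05),((346.5,161.5),.05),((382,265),.05),((358.5,231),.0942),((284,259),.0942),((367,256),.0942)):
    P=onz(d,*p,z)[:2]-m; print(p,np.array([P@x,P@y])*1e3)
E
```

```text
t 27.6 grasp [ 0.4544 -0.2634  0.1161] xyaw -37.73 z [ 0.0001 -0.0001 -1.    ] F [-0.1256 -0.1548 -0.6607] gap 0.0353 q6 1.66
(234, 203) [50.028  34.9167]
(346.5, 161.5) [ 49.7147 -34.7984]
(382, 265) [-16.8634 -34.578 ]
(358.5, 231) [ 21.2316 -27.7534]
(284, 259) [20.4834 10.7925]
(367, 256) [  7.897 -27.576]
```

View pics/w24.png

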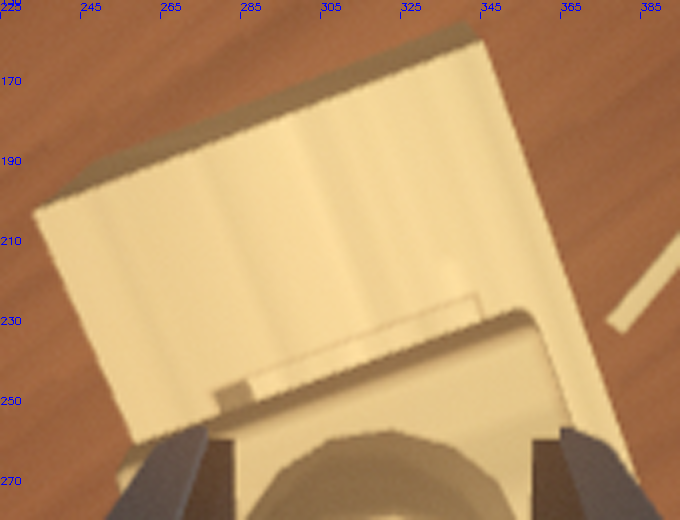

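Checks agree: cap within about 1 mm of the mortise centre, foot about 10 mm above the mouth, lid open, knife flat. Handing in.

```bash
python3 -c "
from rig import arm
print(arm.finish_job())"
```

```text
the job is handed in; nothing more can be done
None
```

I prised the lid up with the knife blade in the front slot and swung it back past upright. I then laid the knife flat at its old spot and carried the cap over the boards. The cap was still held over the rectangular mortise when I handed the job in, at about 28 s of the 72 s. The hand-in gives no verdict, so I rely on my own last checks.

- **Cap position:** the wrist camera put the collar edges within about 1 to 1.5 mm of where they should be for a centred cap.
- **Cap angle:** it was lined up with the mortise to about 1°. One short collar edge, seen earlier from higher up, read about 1.5° off, still well inside the limit.
- **Height:** the tenon's end face was about 10 mm above the mouth. I worked this out from the arm's position and where I gripped the cap, as the tenon could not be seen directly. The force reading showed no contact.
- **Lid:** it stands open leaning back. I put it at about 1.79 rad from where the knife left it; I did not measure the angle in a picture.
- **Knife and other things:** the last pictures show the knife flat on the bench. The glue bottle, offcut and tape roll appear to be where they started.

The scene and side cameras disagreed with the wrist camera by up to about 2 mm crosswise, or 5 mm for the side camera on the knob. I used the wrist camera for the final position.

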